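Feel for the dry bearing and set it in the oiling jig

TASK

Turn the knob of each of the three bearing cartridges about a quarter turn while it stands in its rack, leave it turned, and feel which one drags. Set that one fully home in the seat of the red oiling jig; leave the two free-running ones home in the rack. Bearings are delicate: do not lean on them, knock them or drop them, and do not disturb the other things on the bench.

Things in the scene. Friction and masses are not known exactly. Their poses are not given: they have to be found in the camera images.
- bearing_a: bearing cartridge: dark square steel block 50 x 50 x 22 mm, on top a round black knurled knob (dia 44 mm, 26 to 54 mm above the underside, white dot), about 0.3 kg, +-30 %. Origin: centre of the block's underside; z up, x and y along its sides. All three look alike. Starts in a rack seat, standing on its floor; play lets the block turn up to about 4 degrees there before the seat holds it
- bearing_b: bearing cartridge: dark square steel block 50 x 50 x 22 mm, on top a round black knurled knob (dia 44 mm, 26 to 54 mm above the underside, white dot), about 0.3 kg, +-30 %. Origin: centre of the block's underside; z up, x and y along its sides. All three look alike. Starts in a rack seat, standing on its floor; play lets the block turn up to about 4 degrees there before the seat holds it
- bearing_c: bearing cartridge: dark square steel block 50 x 50 x 22 mm, on top a round black knurled knob (dia 44 mm, 26 to 54 mm above the underside, white dot), about 0.3 kg, +-30 %. Origin: centre of the block's underside; z up, x and y along its sides. All three look alike. Starts in a rack seat, standing on its floor; play lets the block turn up to about 4 degrees there before the seat holds it
- shaft_a (a joint): angle of bearing_a's shaft against its block, rad, positive counter-clockwise from above; starts within 0.25 of 0, no end stops, no coasting. The knob drives it through a stiff rubber sleeve (4 N m/rad), so its drag stays felt while the turned knob is held: two of the three run free (about 0.03 N m), one runs dry (about 0.4 N m; grip it with 30 N or more); which is not told
- shaft_b (a joint): angle of bearing_b's shaft against its block, rad, positive counter-clockwise from above; starts within 0.25 of 0, no end stops, no coasting. The knob drives it through a stiff rubber sleeve (4 N m/rad), so its drag stays felt while the turned knob is held: two of the three run free (about 0.03 N m), one runs dry (about 0.4 N m; grip it with 30 N or more); which is not told
- shaft_c (a joint): angle of bearing_c's shaft against its block, rad, positive counter-clockwise from above; starts within 0.25 of 0, no end stops, no coasting. The knob drives it through a stiff rubber sleeve (4 N m/rad), so its drag stays felt while the turned knob is held: two of the three run free (about 0.03 N m), one runs dry (about 0.4 N m; grip it with 30 N or more); which is not told
- rack: aluminium rack, bolted down, 80 x 278 x 22 mm, with three square seats in a row along its y axis, 95 mm apart, each 53 x 53 mm, 14 mm deep, with a 2 mm chamfer at the mouth; it stands to the right of the bench vice. Origin: centre of its underside on the bench, z up
- rack_seat1 (a point): centre of the floor of rack seat 1, 8 mm above the bench; axes as the rack
- rack_seat2 (a point): centre of the floor of rack seat 2, 8 mm above the bench; axes as the rack
- rack_seat3 (a point): centre of the floor of rack seat 3, 8 mm above the bench; axes as the rack
- jig: red oiling jig, bolted down left of the vice: block 86 x 86 x 22 mm with 8 mm high bolt flanges at +y and -y (134 mm over all), one square seat, 53 x 53 mm, 14 mm deep, 2 mm chamfer, sides along the jig's x and y. Origin: centre of its underside on the bench, z up. The vice rises between rack and jig near x 0.47, y 0.05: carry things over it at 0.25 m or more
- jig_seat (a point): centre of the floor of the jig's seat, 8 mm above the bench; axes as the jig
- oil_bottle: white oil bottle with red spout, 40 mm dia, 114 mm tall, standing beside the jig; bystander. Origin: centre of underside
- padlock: brass padlock, 19 x 42 x 66 mm, behind the rack; bystander. Origin: centre of underside
- tape_roll: blue tape roll, 64 mm dia, 18 mm high, behind the rack; bystander. Origin: centre of underside

How it is judged:
By the outcome, as a careful person would: the job done as asked, in the order asked, and still so for the second after the job is handed in, with the robot touching nothing.
It also fails if it takes over 72 s, if anything falls off the work surface, if the arm or the gripper's body presses on something with over 40 N, if the wrist force passes 120 N, or if a joint passes its speed limit or range.

ROBOT

A 6-joint arm with a two-finger parallel gripper is mounted at the origin on a cart in front of the work surface, level with it; the furniture and walls round the work are solid. World frame = base frame: x ahead of the robot, y to its left, z up, the work surface at z = 0. Lengths are in m, angles in rad, forces in N, time in s.
With the tool pointing down it reaches from about 0.35 to 0.975 m from the base axis. Payload 4.9 kg.
Tool frame: the origin (TCP) lies midway between the tips of the shut fingers; the grasp point (between the pads) lies behind it (manip.tcp_to_grasp is the z of the grasp point in the tool frame, in m); z points along the fingers, y is the direction in which the jaws open and shut (so a half turn about z gives the same grasp; the last joint's range is limited). The gripper opens to 85 mm and grips with 20 to 120 N. Pads are 22 mm wide; open, the fingers measure 114 mm over their backs; the gripper's body (76 mm by 85 mm) begins 54 mm behind the grasp point. The pads swing forward as they close: fully open they stand 13 mm farther back than shut.
Start: joints at [-1.362, 0.053, 1.613, -0, 1.476, -0.119], TCP at [0.201, -0.592, 0.197] pointing down, gripper open.
Joint ranges: [-3.01, 3.01], [-1.01, 2.22], [0.06, 2.58], [-1.02, 4.17], [0.09, 2.62], [-3.14, 3.14]. Speed limits (rad/s): [2.57, 2.57, 3.14, 3.14, 3.14, 3.14].

INTERFACE

Orientations are given as a unit quaternion [w, x, y, z].
In Python, from plant import status, vision, order, regions_of, manip gives the robot as it stands. The module is installed in compiled form; this text tells all that it offers.
- The arm moves only by the shell command python3 -m crank 'ROWS'. ROWS is JSON, one flat list of numbers, 5 for each row, row after row: the shift along the tool's x, y, z in mm, then the turn about the tool's z in degrees, then the opening in per cent of the stroke, from 0 (shut) to 100 (fully open). In form: [tx, ty, tz, yaw, fingers, tx, ty, tz, yaw, fingers, ...]. A call has exactly 10 rows; each row is the pose to reach, as a shift and turn from the pose commanded when the call began, along the tool's axes at that moment; what a row does not reach only later rows make up. A row lasts 1/10 s, in which the tool goes at most 50 mm and 8.59 degrees, less where a joint would pass 70% of its speed; a pose out of reach is approached as far as the arm can. A call with a gripper value outside its range is refused whole. The fingers move at their own pace and stop on an object; the grip force is fixed at half the most. Time passes only in rows, so rows that repeat a pose let the fingers close, or fill a call up. It gives the time, the measured TCP pose, the force and the opening at its end, in the units of the state.
- status.state(): the state, without advancing time (a new reading comes with each control period).
- vision.grab_frame(name): name is "scene" or "top"; returns (picture, depth): 480x640x3 uint8, red, green, blue; 480x640 float32, m along the optical axis (not along the pixel's ray), 0 where there is no reading.
- vision.get_calibration(name): a dict with "camera_matrix" (3x3 intrinsics, pixels), "k1" (the pictures are not rectified: a ray, as slopes to the right and down, at radius r is drawn at 1 + k1 r^2 times it, then the intrinsics apply), "R" (3x3) and "t" (3): a world point X has camera coordinates R X + t. Camera axes: x right, y down, z forward; pixel columns grow to the right and rows downward; lengths in m; the calibration is good to about 2 mm. A picture is of the moment at which its call begins. get_calibration takes no time and is no camera call.
- order.job_done(): hands the job in, once; it reports no verdict.
Trained networks look in the newest picture that a camera, given by its name, has taken for a name from the list of things; names that differ only in an ending like _2 or _b are one class to them, and where a whole thing is asked for, a point or a joint stands for the part that bears it (a point fixed in the world has none). Each returns a list of dicts, best first, with "confidence" (0 to 1); they miss things now and then, are a little off and sometimes report something else, mostly with a low value. They report only what shows in the picture. A call takes as long as a camera call.
- regions_of(camera, name): "region" (480x640 bool, what is visible of it) and "extent" ([centre column, centre row, width, height] in pixels, round what is visible of it).
The state is a dict: "time": time; "joint_pos": joint angles; "joint_vel": joint speeds; "joint_efforts": joint torques, N m; "tool_pos": TCP position; "tool_rot": TCP orientation; "contact_force": force on the tool from outside, world axes, zero at the start; "ft_torque": the same for the moment, N m; "gripper_width": opening from 0.0 (shut) to 1.0 (fully open).
Only numpy, scipy, OpenCV 4.12 (cv2) and the standard library are available. Lean on these libraries where they do the work, as an engineer would, in place of code of your own. Each camera call takes 0.05 s, during which the arm holds its last target. There are 200 camera calls.

## Working session

There is one attempt and no reset: what is moved stays moved. The work goes in short steps, Python scripts to look and compute and a shell command to move; the robot and the scene stay as the last step left them, time stands still between calls to the robot, and variables do not carry over. Pictures are saved under pics/ and viewed, on a budget of 10 in all, crops included, one or two more only if the job needs it, and the job is handed in when it is done.

```bash
mkdir -p pics; python3 - <<'E'
from plant import status, vision, order, regions_of, manip
import cv2, numpy as np
print(manip.tcp_to_grasp, [x for x in dir(manip) if x[0]!='_'])
s=status.state(); print({k:np.round(v,3).tolist() for k,v in s.items()})
ims=[]
for c in("scene","top"):
    p,d=vision.grab_frame(c); ims.append(p[:,:,::-1])
    cal=vision.get_calibration(c); print(c,{k:np.round(v,3).tolist() for k,v in cal.items()})
    np.savez(f"{c}0.npz",p=p,d=d)
    cv2.imwrite(f"pics/{c}0.png",p[:,:,::-1])
E
```

```text
-0.0187 ['IKError', 'tcp_to_grasp']
{'time': 0.0, 'joint_pos': [-1.362, 0.053, 1.614, -0.0, 1.476, -0.119], 'joint_vel': [-0.001, 0.002, 0.0, -0.001, -0.0, -0.002], 'joint_efforts': [0.0, -39.368, -37.017, -0.0, 0.007, -0.0], 'tool_pos': [0.201, -0.591, 0.196], 'tool_rot': [-0.001, 0.987, 0.163, -0.0], 'contact_force': [0.836, 0.053, -1.269], 'ft_torque': [-0.008, 0.008, -0.051], 'gripper_width': 1.003}
scene {'camera_matrix': [[483.204, 0.0, 307.892], [0.0, 483.204, 232.571], [0.0, 0.0, 1.0]], 'k1': 0.003, 'R': [[0.612, -0.79, 0.022], [-0.427, -0.354, -0.832], [0.665, 0.5, -0.554]], 't': [-0.305, 0.273, 1.047]}
top {'camera_matrix': [[554.86, 0.0, 317.945], [0.0, 554.86, 230.709], [0.0, 0.0, 1.0]], 'k1': -0.154, 'R': [[-0.231, -0.973, -0.014], [-0.762, 0.19, -0.619], [0.605, -0.132, -0.786]], 't': [0.149, 0.436, 1.094]}
```

View pics/top0.png

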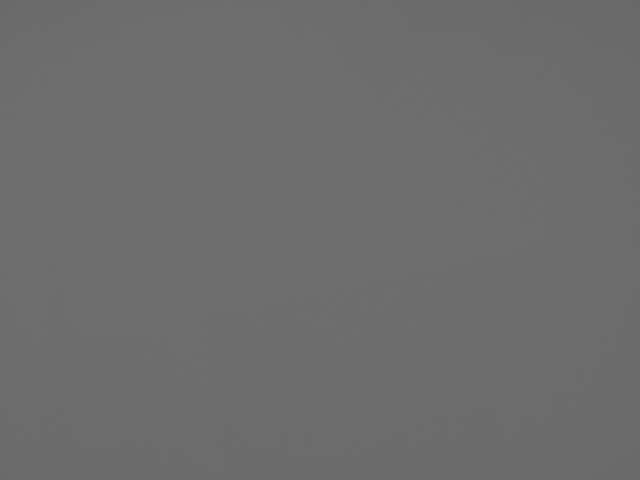

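View pics/scene0.png

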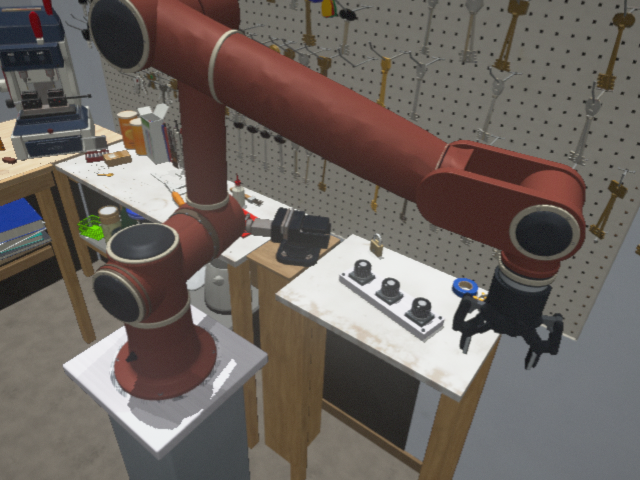

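The top picture is uniformly grey (possibly blocked). The scene picture shows the rack with three knobs at about (363,268), (391,290) and (422,308), the tape at (465,287) and the padlock at (377,245). The jig is hidden behind the arm.

```bash
cat > h.py <<'E'
import numpy as np, cv2
from plant import status, vision, order, regions_of, manip
def cal(c):
    k=vision.get_calibration(c); return [np.array(k[x]) if x!='k1' else k[x] for x in("camera_matrix","k1","R","t")]
def rays(c,uv):
    K,k1,R,t=cal(c)
    n=cv2.undistortPoints(np.float64(uv).reshape(-1,1,2),K,np.array([k1,0,0,0.]))[:,0]
    return n,R,t
def pts(c,mask,d):
    v,u=np.nonzero(mask&(d>0)); n,R,t=rays(c,np.c_[u,v])
    z=d[v,u][:,None]; return (np.c_[n*z,z]-t)@R
def atz(c,uv,z):
    n,R,t=rays(c,uv); D=np.c_[n,np.ones(len(n))]@R; o=-R.T@t
    return o+D*((z-o[2])/D[:,2])[:,None]
def st():
    s=status.state(); print({k:np.round(v,3).tolist() for k,v in s.items() if k!='joint_efforts'})
E
python3 - <<'E'
from h import *
for c in("scene","top"):
    K,k1,R,t=cal(c); print(c,-R.T@t); d=np.load(c+"0.npz")['d']; print(np.percentile(d,[0,5,50,95,100]))
p,d=vision.grab_frame("scene")
for n in("bearing_a","rack","jig","padlock","tape_roll","oil_bottle"):
    for r in regions_of("scene",n)[:4]:
        P=pts("scene",r["region"],d)
        print(n,round(r["confidence"],2),np.round(r["extent"]),np.round(np.median(P,0),3) if len(P) else 0, np.round(np.percentile(P,[3,97],axis=0),3).tolist() if len(P) else 0)
        if n=="rack":
            Q=P[abs(P[:,2]-0.022)<0.006]; print(cv2.minAreaRect(np.float32(Q[:,:2]*1000)))
E
```

```text
scene [-0.39332869 -0.66856812  0.81412417]
[0.         0.6106758  1.17752099 2.10457073 2.87176132]
top [-0.29499712  0.20645731  1.13130315]
[0.         0.05790029 0.07634128 0.11161057 0.12398816]
bearing_a 0.68 [391. 293.  31.  25.] [ 0.452 -0.286  0.044] [[0.437, -0.306, 0.003], [0.539, -0.254, 0.065]]
rack 0.75 [390. 304. 102.  70.] [ 0.437 -0.314  0.021] [[0.4, -0.417, 0.002], [0.495, -0.149, 0.025]]
((462.4458923339844, -280.9692077636719), (278.0802917480469, 83.83544921875), 78.44710540771484)
rack 0.18 [249. 223.  14.  29.] [0.459 0.209 0.021] [[0.428, 0.148, 0.002], [0.531, 0.277, 0.089]]
((522.9282836914062, 250.3516387939453), (65.23069763183594, 20.417539596557617), 72.42407989501953)
jig 0.58 [363. 275.  27.  27.] [ 0.471 -0.194  0.041] [[0.457, -0.214, 0.012], [0.531, -0.158, 0.065]]
jig 0.48 [250. 226.  10.  22.] [0.452 0.203 0.011] [[0.443, 0.192, 0.006], [0.522, 0.24, 0.025]]
padlock 0.47 [376. 246.  12.  25.] [ 0.618 -0.153  0.028] [[0.607, -0.168, 0.003], [0.632, -0.13, 0.063]]
tape_roll 0.56 [463. 287.  29.  19.] [ 0.627 -0.41   0.017] [[0.595, -0.443, -0.0], [0.658, -0.384, 0.021]]
tape_roll 0.29 [239. 192.  15.  27.] [0.562 0.336 0.052] [[0.461, 0.238, 0.007], [0.591, 0.377, 0.152]]
oil_bottle 0.52 [238. 192.  10.  28.] [0.564 0.336 0.053] [[0.551, 0.326, 0.008], [0.58, 0.353, 0.092]]
```

```bash
python3 -m crank '[40,-17,10,0,100, 85,-36,20,0,100, 130,-55,35,0,100, 175,-74,50,0,100, 220,-93,60,0,100, 260,-110,70,0,100, 285,-121,74,0,100, 299,-127,76,0,100, 299,-127,76,0,100, 299,-127,76,0,100]'
python3 - <<'E'
from h import *
st()
for c in("top","scene"):
    p,d=vision.grab_frame(c); cv2.imwrite(f"pics/{c}1.png",p[:,:,::-1]); np.savez(c+"1.npz",p=p,d=d)
    for n in("bearing_a","rack","jig","padlock","tape_roll","oil_bottle"):
      for r in regions_of(c,n)[:4]:
        P=pts(c,r["region"],d)
        print(c,n,round(r["confidence"],2),np.round(r["extent"]),np.round(np.median(P,0),3) if len(P) else 0)
        if n in("rack","jig"):
            Q=P[abs(P[:,2]-0.022)<0.006]; 
            if len(Q): print(cv2.minAreaRect(np.float32(Q[:,:2]*1000)))
        if n=="bearing_a":
            Q=P[abs(P[:,2]-0.062)<0.006]
            if len(Q)>5: print("  knob top",len(Q),cv2.minEnclosingCircle(np.float32(Q[:,:2]*1000)),Q.mean(0))
E
```

```text
time: 1.45
tool_pos: [0.4431, -0.3761, 0.1212]
tool_rot: [0.0, 0.987, 0.163, -0.0]
contact_force: [0.0, 0.6, 0.1]
gripper_width: 1.005
{'time': 1.45, 'joint_pos': [-0.831, 0.007, 1.788, -0.001, 1.345, 0.412], 'joint_vel': [-0.022, -0.003, -0.002, 0.002, -0.001, 0.0], 'tool_pos': [0.443, -0.376, 0.121], 'tool_rot': [0.0, 0.987, 0.163, -0.0], 'contact_force': [0.039, 0.619, 0.091], 'ft_torque': [0.019, 0.013, -0.044], 'gripper_width': 1.005}
scene bearing_a 0.96 [390. 296.  24.  27.] [ 0.45  -0.286  0.044]
  knob top 193 ((461.7139892578125, -281.8108825683594), 23.180042266845703) [ 0.45963722 -0.28180072  0.06160976]
scene bearing_a 0.82 [362. 272.  29.  24.] [ 0.471 -0.194  0.045]
  knob top 163 ((483.1890563964844, -187.9033203125), 24.794309616088867) [ 0.47967253 -0.18938422  0.06193165]
scene bearing_a 0.72 [420. 314.  30.  37.] [ 0.431 -0.378  0.045]
  knob top 216 ((442.6982116699219, -372.235595703125), 23.808746337890625) [ 0.44114459 -0.37413342  0.06167414]
scene rack 0.73 [391. 302. 105.  72.] [ 0.437 -0.315  0.021]
((461.4266357421875, -279.1971435546875), (281.9029235839844, 85.7131576538086), 79.34033203125)
scene rack 0.69 [392. 292.  28.  25.] [ 0.45  -0.287  0.047]
((449.109619140625, -293.665283203125), (30.321317672729492, 62.23884582519531), 37.3820915222168)
scene jig 0.83 [238. 223.  33.  30.] [0.467 0.277 0.018]
((483.27532958984375, 258.19775390625), (90.57786560058594, 86.4832763671875), 82.45928192138672)
scene jig 0.31 [391. 307. 106.  66.] [ 0.437 -0.316  0.021]
((462.6713562011719, -282.0315856933594), (277.5906677246094, 86.31007385253906), 78.41422271728516)
scene padlock 0.7 [377. 246.  11.  25.] [ 0.618 -0.151  0.029]
scene tape_roll 0.91 [464. 287.  24.  23.] [ 0.619 -0.413  0.016]
scene oil_bottle 0.72 [240. 190.  11.  30.] [0.561 0.338 0.047]
```

View pics/top1.png

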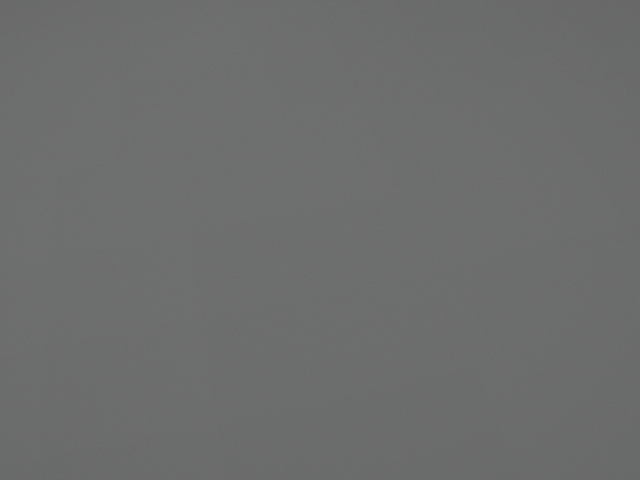

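The top camera is covered by something fixed, so I'm working from the scene camera only. The three knobs are near (0.4425,-0.374), (0.4615,-0.281) and (0.481,-0.188), which fits the rack. Next I descend on seat 1 and grip.

```bash
python3 -m crank '[1,-2,20,0,100, 1,-2,45,0,100, 1,-2,65,0,100, 1,-2,78,0,100, 1,-2,86,0,100, 1,-2,90,0,100, 1,-2,90,0,58, 1,-2,90,0,56, 1,-2,90,0,0, 1,-2,90,0,0]'
python3 -m crank '[0,0,0,0,0, 0,0,0,0,0, 0,0,0,0,0, 0,0,0,0,0, 0,0,0,0,0, 0,0,0,0,0, 0,0,0,0,0, 0,0,0,0,0, 0,0,0,0,0, 0,0,0,0,0]'
python3 -c "from h import *; st()"
```

```text
time: 3.15
tool_pos: [0.4441, -0.3734, 0.0316]
tool_rot: [0.001, 0.987, 0.163, 0.0]
contact_force: [-0.3, 0.2, -0.9]
gripper_width: 0.333
time: 4.15
tool_pos: [0.4437, -0.373, 0.0308]
tool_rot: [-0.0, 0.987, 0.163, 0.0]
contact_force: [0.2, -0.1, -0.7]
gripper_width: 0.002
{'time': 4.15, 'joint_pos': [-0.827, 0.106, 1.848, 0.0, 1.187, 0.416], 'joint_vel': [-0.001, 0.001, 0.0, -0.0, 0.0, -0.001], 'tool_pos': [0.444, -0.373, 0.031], 'tool_rot': [-0.0, 0.987, 0.163, 0.0], 'contact_force': [0.199, -0.07, -0.654], 'ft_torque': [-0.017, -0.009, -0.014], 'gripper_width': 0.002}
```

```bash
python3 - <<'E'
from h import *
p,d=vision.grab_frame("scene"); np.savez("scene2.npz",p=p,d=d)
cv2.imwrite("pics/scene2.png",cv2.resize(p[190:370,310:550,::-1],(800,600),interpolation=cv2.INTER_CUBIC))
E
```

```text
(no output)
```

View pics/scene2.png

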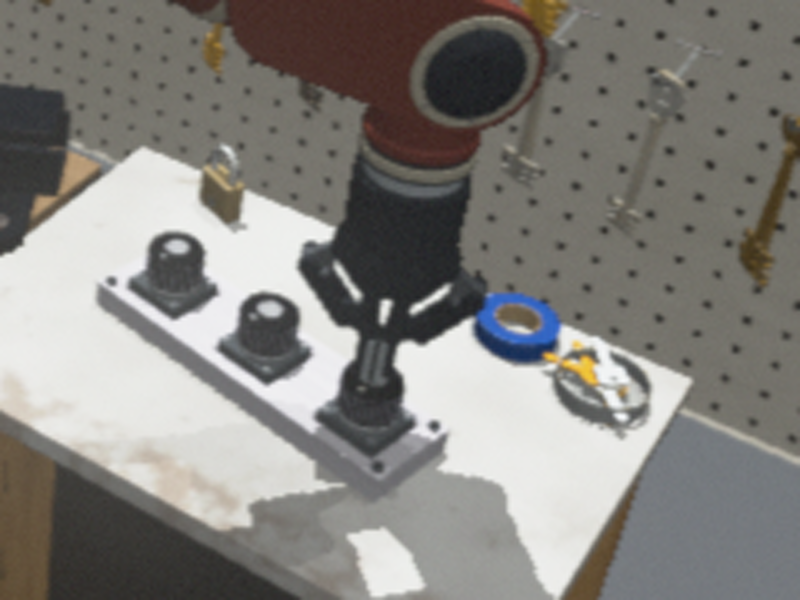

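```bash
python3 - <<'E'
from h import *
z=np.load("scene2.npz");d=z['d'];p=z['p']
# crop scale 3.333: full = 310+x/3.333, 190+y/3.333
for x,y in[(375,330),(375,350),(375,365),(375,378),(372,386),(360,395),(390,395),(370,405),(370,420),(350,415),(400,410),(265,308),(178,246),(268,330)]:
    u,v=int(310+x/3.3333),int(190+y/3.3333); m=np.zeros(d.shape,bool); m[v,u]=1
    print((x,y),(u,v),np.round(pts("scene",m,d),4).tolist(),p[v,u])
K,k1,R,t=cal("scene")
for X in([.444,-.373,.031],[.444,-.373,.062],[.444,-.373,.05],[.4425,-.374,.062]):
    q=cv2.projectPoints(np.array([X]),cv2.Rodrigues(R)[0],t,K,np.array([k1,0,0,0.]))[0].ravel(); print(X,q,(q-[310,190])*3.3333)
E
```

```text
(375, 330) (422, 289) [[0.4282, -0.3744, 0.1155]] [45 48 50]
(375, 350) (422, 295) [[0.4323, -0.3756, 0.0958]] [71 73 74]
(375, 365) (422, 299) [[0.431, -0.3779, 0.086]] [70 75 75]
(375, 378) (422, 303) [[0.4322, -0.3793, 0.0738]] [89 95 94]
(372, 386) (421, 305) [[0.4386, -0.3757, 0.0612]] [74 76 75]
(360, 395) (418, 308) [[0.4264, -0.3745, 0.0598]] [55 54 54]
(390, 395) (427, 308) [[0.4392, -0.3908, 0.0602]] [41 44 43]
(370, 405) (421, 311) [[0.4253, -0.3832, 0.0565]] [53 52 53]
(370, 420) (421, 316) [[0.4294, -0.3841, 0.0384]] [57 59 59]
(350, 415) (415, 314) [[0.4246, -0.3709, 0.0403]] [63 64 67]
(400, 410) (430, 313) [[0.4609, -0.393, 0.0302]] [102 105 108]
(265, 308) (389, 282) [[0.4634, -0.2768, 0.0622]] [201 203 206]
(178, 246) (363, 263) [[0.4877, -0.1863, 0.0626]] [204 206 209]
(268, 330) (390, 289) [[0.4449, -0.2905, 0.0595]] [67 67 68]
[0.444, -0.373, 0.031] [419.06392845 312.89332847] [363.54279271 409.6403318 ]
[0.444, -0.373, 0.062] [421.05445891 303.00952903] [370.17782788 376.69466312]
[0.444, -0.373, 0.05] [420.27671094 306.87116495] [367.58536057 389.56665411]
[0.4425, -0.374, 0.062] [421.15079337 303.53290884] [370.49893955 378.43924503]
```

```bash
python3 - <<'E'
from h import *
for f,zt in(("scene0",.196),("scene1",.121),("scene2",.031)):
    d=np.load(f+".npz")['d']
    P=pts("scene",d>0,d)
    c=np.array([.201,-.591]) if f=="scene0" else np.array([.444,-.374])
    m=(np.hypot(*(P[:,:2]-c).T)<.08)&(P[:,2]>.066)
    Q=P[m]; o=np.argsort(Q[:,2]); print(f,zt,np.round(Q[o[:14]],3).tolist())
E
```

```text
scene0 0.196 [[0.214, -0.633, 0.245], [0.206, -0.637, 0.245], [0.206, -0.638, 0.246], [0.175, -0.549, 0.246], [0.224, -0.629, 0.246], [0.213, -0.632, 0.247], [0.225, -0.629, 0.247], [0.207, -0.634, 0.247], [0.217, -0.631, 0.247], [0.175, -0.548, 0.247], [0.176, -0.552, 0.247], [0.205, -0.635, 0.247], [0.206, -0.639, 0.247], [0.214, -0.632, 0.248]]
scene1 0.121 [[0.424, -0.336, 0.17], [0.448, -0.422, 0.17], [0.459, -0.414, 0.171], [0.417, -0.332, 0.171], [0.418, -0.334, 0.172], [0.446, -0.424, 0.173], [0.435, -0.332, 0.173], [0.416, -0.337, 0.175], [0.444, -0.42, 0.175], [0.445, -0.422, 0.175], [0.423, -0.328, 0.175], [0.452, -0.426, 0.175], [0.417, -0.334, 0.175], [0.445, -0.424, 0.175]]
scene2 0.031 [[0.433, -0.375, 0.068], [0.434, -0.377, 0.068], [0.436, -0.381, 0.069], [0.431, -0.371, 0.07], [0.433, -0.369, 0.071], [0.434, -0.376, 0.071], [0.432, -0.38, 0.071], [0.432, -0.375, 0.071], [0.43, -0.373, 0.072], [0.434, -0.374, 0.072], [0.433, -0.367, 0.072], [0.439, -0.381, 0.073], [0.432, -0.379, 0.074], [0.441, -0.385, 0.074]]
```

The depth images show the fingertips consistently about 36 mm above the reported TCP, at all three poses. The fingers shut just above the knob without touching it. I'll open, go 32 mm deeper, close gently to just over the knob's width, and check the force.

```bash
python3 -m crank '[0,0,0,0,100, 0,0,0,0,100, 0,0,0,0,100, 0,0,0,0,100, 0,0,0,0,100, 0,0,0,0,100, 0,0,10,0,100, 0,0,20,0,100, 0,0,28,0,100, 0,0,32,0,100]'
python3 -m crank '[0,0,0,0,70, 0,0,0,0,60, 0,0,0,0,56, 0,0,0,0,54, 0,0,0,0,50, 0,0,0,0,40, 0,0,0,0,0, 0,0,0,0,0, 0,0,0,0,0, 0,0,0,0,0]'
python3 - <<'E'
from h import *
st()
p,d=vision.grab_frame("scene"); np.savez("scene3.npz",p=p,d=d)
cv2.imwrite("pics/scene3.png",cv2.resize(p[260:350,360:480,::-1],(800,600),interpolation=cv2.INTER_CUBIC))
E
```

```text
time: 5.2
tool_pos: [0.4428, -0.372, -0.0032]
tool_rot: [-0.001, 0.987, 0.163, -0.001]
contact_force: [-0.1, -0.1, 0.0]
gripper_width: 0.997
time: 6.2
tool_pos: [0.4444, -0.374, 0.0001]
tool_rot: [0.001, 0.987, 0.163, 0.001]
contact_force: [-0.1, -0.5, 5.4]
gripper_width: 0.496
{'time': 6.2, 'joint_pos': [-0.828, 0.15, 1.859, -0.0, 1.13, 0.416], 'joint_vel': [-0.0, 0.001, 0.001, -0.001, 0.001, -0.001], 'tool_pos': [0.444, -0.374, 0.0], 'tool_rot': [0.001, 0.987, 0.163, 0.001], 'contact_force': [-0.067, -0.499, 5.422], 'ft_torque': [-0.277, 0.05, 0.012], 'gripper_width': 0.496}
```

View pics/scene3.png

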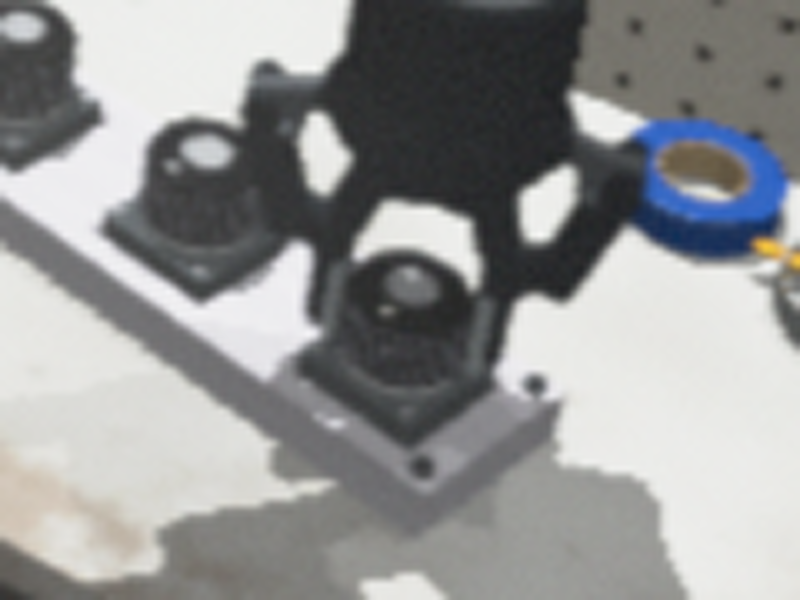

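The knob is gripped (width 0.496, vertical force 5 N). Now I turn it counter-clockwise.

```bash
python3 -m crank '[0,0,-0.5,-6,0, 0,0,-0.5,-14,0, 0,0,-0.5,-22,0, 0,0,-0.5,-30,0, 0,0,-0.5,-38,0, 0,0,-0.5,-46,0, 0,0,-0.5,-54,0, 0,0,-0.5,-62,0, 0,0,-0.5,-70,0, 0,0,-0.5,-78,0]'
python3 -c "from h import *; st()"
python3 -m crank '[0,0,0,-8,0, 0,0,0,-16,0, 0,0,0,-16,0, 0,0,0,-16,0, 0,0,0,-16,0, 0,0,0,-16,0, 0,0,0,-16,0, 0,0,0,-16,0, 0,0,0,-16,0, 0,0,0,-16,0]'
python3 -c "
from h import *; st()
for i in range(4): vision.grab_frame('scene'); print(status.state()['ft_torque'],status.state()['contact_force'])"
```

```text
time: 7.25
tool_pos: [0.4456, -0.3742, 0.0002]
tool_rot: [0.003, 0.662, 0.749, 0.0]
contact_force: [4.8, -3.8, 0.1]
gripper_width: 0.497
{'time': 7.25, 'joint_pos': [-0.827, 0.15, 1.859, 0.001, 1.127, -0.951], 'joint_vel': [-0.002, 0.0, -0.0, 0.0, -0.001, -1.381], 'tool_pos': [0.446, -0.374, 0.0], 'tool_rot': [0.003, 0.662, 0.749, 0.0], 'contact_force': [4.787, -3.765, 0.101], 'ft_torque': [-0.594, -0.851, -0.049], 'gripper_width': 0.497}
time: 8.25
tool_pos: [0.4459, -0.3742, 0.0002]
tool_rot: [0.003, 0.554, 0.833, 0.0]
contact_force: [5.6, -4.1, 0.2]
gripper_width: 0.499
{'time': 8.25, 'joint_pos': [-0.827, 0.15, 1.859, 0.002, 1.127, -1.225], 'joint_vel': [0.001, 0.001, 0.002, -0.0, 0.0, 0.001], 'tool_pos': [0.446, -0.374, 0.0], 'tool_rot': [0.003, 0.554, 0.833, 0.0], 'contact_force': [5.604, -4.119, 0.216], 'ft_torque': [-0.511, -0.973, 0.024], 'gripper_width': 0.499}
[-5.22276499e-01 -9.06884884e-01  3.10750597e-04] [ 5.2439079  -3.40612819 -0.31723806]
[-0.57341545 -0.98693109  0.00465675] [ 5.70419514 -2.70202323 -0.04457223]
[-0.56560647 -1.02780654 -0.00586418] [ 5.40237008 -2.6868921  -0.3619541 ]
[-4.88858816e-01 -1.04339976e+00  2.55124964e-04] [ 6.04266383 -3.81207372  0.58960469]
```

Seat 1 shows Tz of about 0 while held, so it runs free. I release it and move to seat 2.

```bash
python3 -m crank '[0,0,0,0,75, 0,0,0,0,100, 0,0,0,0,100, 0,0,0,0,100, 0,0,-20,0,100, 0,0,-48,0,100, 20,14,-60,0,100, 50,34,-60,0,100, 70,48,-60,0,100, 77.5,54,-60,0,100]'
python3 -c "
from h import *; st(); 
p,d=vision.grab_frame('scene'); np.savez('s4.npz',p=p,d=d)
for r in regions_of('scene','bearing_a'):
    P=pts('scene',r['region'],d); Q=P[abs(P[:,2]-.062)<.005]; print(r['extent'],round(r['confidence'],2),Q.mean(0) if len(Q) else 0)
"
```

```text
time: 9.45
tool_pos: [0.4634, -0.2787, 0.059]
tool_rot: [-0.0, 0.553, 0.833, 0.0]
contact_force: [-0.1, 0.2, -0.8]
gripper_width: 0.998
{'time': 9.45, 'joint_pos': [-0.679, -0.02, 1.926, 0.0, 1.236, -1.079], 'joint_vel': [0.141, -0.043, 0.042, -0.019, -0.013, 0.147], 'tool_pos': [0.463, -0.279, 0.059], 'tool_rot': [-0.0, 0.553, 0.833, 0.0], 'contact_force': [-0.071, 0.217, -0.795], 'ft_torque': [-0.035, -0.047, 0.006], 'gripper_width': 0.998}
[361.3, 272.1, 27.0, 21.5] 0.89 [ 0.47904608 -0.18895428  0.06202313]
[419.0, 313.4, 31.3, 33.4] 0.86 [ 0.44048631 -0.37300999  0.06184796]
[389.2, 295.2, 26.6, 22.5] 0.76 [ 0.45729031 -0.28365051  0.06164496]
```

```bash
python3 -m crank '[-1.4,-0.6,15,0,100, -1.4,-0.6,32,0,100, -1.4,-0.6,46,0,100, -1.4,-0.6,55,0,100, -1.4,-0.6,58,0,75, -1.4,-0.6,58,0,58, -1.4,-0.6,58,0,54, -1.4,-0.6,58,0,50, -1.4,-0.6,58,0,40, -1.4,-0.6,58,0,0]'
python3 -m crank '[0,0,0,0,0, 0,0,0,0,0, 0,0,0,4,0, 0,0,0,12,0, 0,0,0,20,0, 0,0,0,28,0, 0,0,0,36,0, 0,0,0,44,0, 0,0,0,52,0, 0,0,0,60,0]'
python3 -c "from h import *; st()"
```

```text
time: 10.55
tool_pos: [0.4648, -0.2826, 0.0026]
tool_rot: [0.001, 0.553, 0.833, 0.0]
contact_force: [2.6, 1.4, 4.0]
gripper_width: 0.495
time: 11.55
tool_pos: [0.4638, -0.2824, 0.0026]
tool_rot: [0.0, 0.897, 0.442, -0.0]
contact_force: [-1.1, 2.3, 8.0]
gripper_width: 0.496
{'time': 11.55, 'joint_pos': [-0.684, 0.064, 1.948, -0.0, 1.129, -0.029], 'joint_vel': [0.001, 0.0, -0.001, 0.0, 0.004, 1.381], 'tool_pos': [0.464, -0.282, 0.003], 'tool_rot': [0.0, 0.897, 0.442, -0.0], 'contact_force': [-1.094, 2.311, 7.954], 'ft_torque': [0.5, 0.13, 0.003], 'gripper_width': 0.496}
```

```bash
python3 -m crank '[0,0,-0.5,8,0, 0,0,-0.5,16,0, 0,0,-0.5,24,0, 0,0,-0.5,32,0, 0,0,-0.5,34,0, 0,0,-0.5,34,0, 0,0,-0.5,34,0, 0,0,-0.5,34,0, 0,0,-0.5,34,0, 0,0,-0.5,34,0]'
python3 -c "
from h import *; st()
for i in range(3): vision.grab_frame('scene'); print(status.state()['ft_torque'],status.state()['contact_force'])"
```

```text
time: 12.55
tool_pos: [0.4635, -0.2819, 0.0026]
tool_rot: [-0.0, 0.987, 0.163, -0.0]
contact_force: [0.3, 3.6, 7.4]
gripper_width: 0.496
{'time': 12.55, 'joint_pos': [-0.684, 0.063, 1.949, 0.0, 1.13, 0.559], 'joint_vel': [-0.001, 0.0, -0.001, -0.0, 0.0, 0.0], 'tool_pos': [0.464, -0.282, 0.003], 'tool_rot': [-0.0, 0.987, 0.163, -0.0], 'contact_force': [0.284, 3.583, 7.379], 'ft_torque': [0.662, 0.043, 0.011], 'gripper_width': 0.496}
[ 0.63820572 -0.02433378 -0.01895641] [0.31569518 2.13773903 6.67266873]
[ 0.58942791 -0.00463026  0.0424104 ] [-0.04056242  3.37843126  7.26266297]
[ 0.59487931 -0.04617052 -0.07824112] [0.37513347 3.15949952 7.2842879 ]
```

Seat 2 is also free, with Tz around 0 ± 0.05. Next is seat 3.

```bash
python3 -m crank '[0,0,0,0,75, 0,0,0,0,100, 0,0,0,0,100, 0,0,0,0,100, 0,0,-20,0,100, 0,0,-48,0,100, 12,-20,-60,0,100, 28,-50,-60,0,100, 42,-72,-60,0,100, 47.5,-82,-60,0,100]'
python3 -c "from h import *; st()"
```

```text
time: 13.7
tool_pos: [0.482, -0.1876, 0.0616]
tool_rot: [-0.0, 0.986, 0.164, -0.0]
contact_force: [-0.8, 0.4, -0.9]
gripper_width: 0.999
{'time': 13.7, 'joint_pos': [-0.515, -0.081, 1.98, 0.0, 1.243, 0.726], 'joint_vel': [0.184, -0.047, 0.046, -0.02, -0.005, 0.188], 'tool_pos': [0.482, -0.188, 0.062], 'tool_rot': [-0.0, 0.986, 0.164, -0.0], 'contact_force': [-0.811, 0.434, -0.898], 'ft_torque': [0.033, 0.002, -0.011], 'gripper_width': 0.999}
```

```bash
python3 -m crank '[-0.3,1,15,0,100, -0.3,1,32,0,100, -0.3,1,46,0,100, -0.3,1,55,0,100, -0.3,1,59,0,75, -0.3,1,59,0,58, -0.3,1,59,0,54, -0.3,1,59,0,50, -0.3,1,59,0,40, -0.3,1,59,0,0]'
python3 -m crank '[0,0,-0.5,0,0, 0,0,-0.5,0,0, 0,0,-0.5,-4,0, 0,0,-0.5,-12,0, 0,0,-0.5,-20,0, 0,0,-0.5,-28,0, 0,0,-0.5,-36,0, 0,0,-0.5,-44,0, 0,0,-0.5,-52,0, 0,0,-0.5,-60,0]'
python3 -c "from h import *; st()"
```

```text
time: 14.7
tool_pos: [0.4826, -0.1903, 0.0038]
tool_rot: [0.0, 0.987, 0.163, 0.0]
contact_force: [-1.9, 2.1, 5.9]
gripper_width: 0.491
time: 15.7
tool_pos: [0.4844, -0.1917, 0.0039]
tool_rot: [0.003, 0.772, 0.636, 0.001]
contact_force: [6.0, -1.6, -2.6]
gripper_width: 0.497
{'time': 15.7, 'joint_pos': [-0.52, 0.006, 2.005, 0.0, 1.124, -0.328], 'joint_vel': [0.0, 0.001, -0.002, 0.003, -0.01, -1.381], 'tool_pos': [0.484, -0.192, 0.004], 'tool_rot': [0.003, 0.772, 0.636, 0.001], 'contact_force': [5.983, -1.563, -2.637], 'ft_torque': [-0.333, -1.05, -0.424], 'gripper_width': 0.497}
```

```bash
python3 -m crank '[0,0,0,-8,0, 0,0,0,-16,0, 0,0,0,-24,0, 0,0,0,-32,0, 0,0,0,-38,0, 0,0,0,-38,0, 0,0,0,-38,0, 0,0,0,-38,0, 0,0,0,-38,0, 0,0,0,-38,0]'
python3 -c "
from h import *; st()
for i in range(3): vision.grab_frame('scene'); print(status.state()['ft_torque'],status.state()['contact_force'],status.state()['joint_efforts'])"
```

```text
time: 16.7
tool_pos: [0.4866, -0.1911, 0.0043]
tool_rot: [0.005, 0.525, 0.851, 0.002]
contact_force: [11.4, 0.2, -6.1]
gripper_width: 0.491
{'time': 16.7, 'joint_pos': [-0.519, 0.006, 2.004, 0.004, 1.12, -0.986], 'joint_vel': [-0.001, -0.001, -0.002, -0.0, 0.0, -0.0], 'tool_pos': [0.487, -0.191, 0.004], 'tool_rot': [0.005, 0.525, 0.851, 0.002], 'contact_force': [11.433, 0.204, -6.065], 'ft_torque': [0.181, -2.225, -0.4], 'gripper_width': 0.491}
[ 0.20206627 -2.20110995 -0.43705566] [12.1882258   0.23611618 -5.02387663] [ -1.93060331 -32.70050526 -28.26514363  -1.82502139   2.85041034
  -0.39228964]
[ 0.15249787 -2.23781808 -0.40073082] [11.92679706 -0.75538039 -6.27857199] [ -1.92975059 -32.69958258 -28.2650578   -1.82515025   2.85032049
  -0.39228025]
[ 0.13531934 -2.22367242 -0.31404856] [12.01866076  0.19155448 -4.90473696] [ -1.92939766 -32.70066261 -28.26472521  -1.8248808    2.85028718
  -0.39229967]
```

Seat 3 (bearing 3) drags: Tz −0.4 N·m held steadily, confirmed by joint 6's effort of −0.39. I release and lift, then measure the jig from the earlier clear picture.

```bash
python3 -m crank '[0,0,0,0,75, 0,0,0,0,100, 0,0,0,0,100, 0,0,0,0,100, 0,0,-20,0,100, 0,0,-48,0,100, 0,0,-70,0,100, 0,0,-70,0,100, 0,0,-70,0,100, 0,0,-70,0,100]'
python3 - <<'E'
from h import *
st()
p,d=vision.grab_frame("scene"); np.savez("s5.npz",p=p,d=d)
a=cv2.resize(p[250:340,335:455,::-1],(640,480),interpolation=cv2.INTER_CUBIC)
z=np.load("scene1.npz"); pp=z['p'];dd=z['d']
b=cv2.resize(pp[175:265,180:300,::-1],(640,480),interpolation=cv2.INTER_CUBIC)
cv2.imwrite("pics/s5.png",cv2.resize(np.vstack([a,b]),(450,600)) if 0 else cv2.resize(np.hstack([a,b]),(800,300)))
for P_,D,n in((pp,dd,'1'),(p,d,'5')):
    hsv=cv2.cvtColor(P_,cv2.COLOR_RGB2HSV); m=((hsv[...,0]<8)|(hsv[...,0]>172))&(hsv[...,1]>140)
    P=pts("scene",m,D); P=P[(abs(P[:,0]-.48)<.12)&(abs(P[:,1]-.26)<.12)]
    T=P[abs(P[:,2]-.022)<.004]; F=P[abs(P[:,2]-.008)<.004]
    print(n,len(P),len(T),len(F))
    if len(T)>20:
        print("top",cv2.minAreaRect(np.float32(T[:,:2]*1000)),T.mean(0)); print("all",cv2.minAreaRect(np.float32(P[P[:,2]<.026][:,:2]*1000)),np.percentile(P[:,2],[1,50,99]))
        if len(F)>5: print("fl",F.mean(0))
E
```

```text
time: 17.85
tool_pos: [0.481, -0.1897, 0.0717]
tool_rot: [-0.001, 0.524, 0.852, -0.0]
contact_force: [-1.2, -0.9, 0.1]
gripper_width: 1.004
{'time': 17.85, 'joint_pos': [-0.52, -0.092, 1.972, -0.0, 1.264, -0.987], 'joint_vel': [-0.001, 0.005, 0.007, 0.001, 0.003, 0.001], 'tool_pos': [0.481, -0.19, 0.072], 'tool_rot': [-0.001, 0.524, 0.852, -0.0], 'contact_force': [-1.188, -0.861, 0.116], 'ft_torque': [0.062, 0.029, 0.013], 'gripper_width': 1.004}
1 303 193 87
top ((483.5716552734375, 257.489501953125), (87.73100280761719, 86.7319564819336), 83.4997329711914) [0.47988807 0.2696723  0.02271955]
all ((482.6817321777344, 250.43255615234375), (127.2146224975586, 85.90315246582031), 82.68572998046875) [0.00539607 0.02174251 0.08851502]
fl [0.4751593  0.25175071 0.00893883]
5 290 179 89
top ((485.2836608886719, 259.6025390625), (83.15988159179688, 87.1511459350586), 82.39484405517578) [0.48145855 0.26937734 0.0225037 ]
all ((483.7146301269531, 252.18771362304688), (130.28692626953125, 87.16151428222656), 81.51593780517578) [0.00519484 0.02141645 0.08828539]
fl [0.4758857  0.25233948 0.00867644]
```

View pics/s5.png

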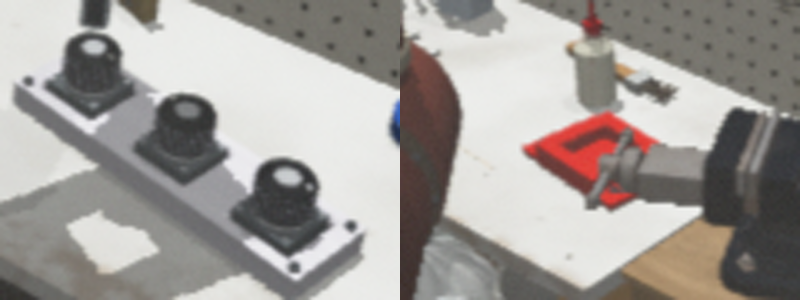

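All three cartridges stand in the rack. The jig is at crop-right (600,160), with the vice screw and handle hiding its near corner. I'll fit its silhouette and check the vice clearances.

```bash
cat > jig.py <<'E'
from h import *
from scipy.optimize import minimize
K,k1,R,t=cal("scene"); rv=cv2.Rodrigues(R)[0]
S=4
obs=[];ign=[]
for f in("scene1","scene2","scene3","s5"):
    z=np.load(f+".npz"); p,d=z['p'],z['d']
    hsv=cv2.cvtColor(p,cv2.COLOR_RGB2HSV); m=((hsv[...,0]<8)|(hsv[...,0]>172))&(hsv[...,1]>130)&(hsv[...,2]>60)
    n,_,_=rays("scene",np.c_[np.meshgrid(np.arange(640),np.arange(480))].reshape(2,-1).T)
    X=((np.c_[n,np.ones(len(n))]*d.reshape(-1,1)-t)@R).reshape(480,640,3)
    obs.append(m&(X[...,2]<.035)); ign.append((d==0)|(X[...,2]>.03))
obs=np.mean(obs,0); ig=cv2.dilate((np.mean(ign,0)>.2).astype(np.uint8),np.ones((3,3)))>0
# red oil spout etc lies above z .035 -> ignored
r0,r1,c0,c1=190,270,200,290
def ren(x):
    X,Y,a=x; im=np.zeros(((r1-r0)*S,(c1-c0)*S),np.uint8)
    for hx,hy,h in((.043,.043,.022),(.043,.067,.008)):
        b=np.array([[i*hx,j*hy,k*h] for i in(-1,1) for j in(-1,1) for k in(0,1)])
        c,s=np.cos(a),np.sin(a); w=np.c_[b[:,0]*c-b[:,1]*s+X,b[:,0]*s+b[:,1]*c+Y,b[:,2]]
        q=cv2.projectPoints(w,rv,t,K,np.array([k1,0,0,0.]))[0][:,0]
        q=((q-[c0,r0]+.5)*S-.5)
        cv2.fillConvexPoly(im,np.int32(np.round(cv2.convexHull(np.float32(q))*16)),255,shift=4)
    return cv2.resize(im,(c1-c0,r1-r0),interpolation=cv2.INTER_AREA)/255.
W=~ig[r0:r1,c0:c1]; O=obs[r0:r1,c0:c1]
cost=lambda x:(((ren(x)-O)**2)*W).sum()
best=min((minimize(cost,[x,y,a],method="Nelder-Mead",options=dict(initial_simplex=np.array([[x,y,a],[x+.006,y,a],[x,y+.006,a],[x,y,a+.06]]))) for x in(.482,.487) for y in(.254,.26) for a in(-.16,-.09)),key=lambda r:r.fun)
print(best.x,np.degrees(best.x[2]),best.fun,O.sum())
d=np.load("s5.npz")['d'];P=pts("scene",d>0,d)
for y in np.arange(0,.24,.02):
    Q=P[(abs(P[:,1]-y)<.01)&(P[:,0]>.38)&(P[:,0]<.62)&(P[:,2]>.035)&(P[:,2]<.3)]
    if len(Q): print(round(y,2),len(Q),Q.min(0).round(3),Q.max(0).round(3))
E
python3 jig.py
```

```text
[ 0.48690448  0.26065058 -0.31707408] -18.167006443550783 271.90329777008844 324.0
0.0 343 [ 0.43  -0.01   0.035] [0.538 0.01  0.116]
0.02 312 [0.42  0.01  0.036] [0.61  0.03  0.171]
0.04 435 [0.409 0.03  0.035] [0.617 0.05  0.242]
0.06 246 [0.405 0.05  0.043] [0.611 0.07  0.165]
0.08 126 [0.416 0.07  0.06 ] [0.61 0.09 0.23]
0.1 219 [0.406 0.09  0.059] [0.612 0.11  0.238]
0.12 133 [0.399 0.11  0.061] [0.613 0.129 0.168]
0.14 193 [0.382 0.13  0.06 ] [0.619 0.149 0.232]
0.16 69 [0.383 0.15  0.066] [0.617 0.169 0.168]
0.18 38 [0.406 0.17  0.07 ] [0.616 0.19  0.173]
0.2 80 [0.449 0.19  0.076] [0.62  0.21  0.236]
0.22 4 [0.616 0.211 0.158] [0.618 0.212 0.168]
```

```bash
sed -i 's/np.c_\[np.meshgrid(np.arange(640),np.arange(480))\].reshape(2,-1).T/np.stack(np.meshgrid(np.arange(640),np.arange(480)),-1).reshape(-1,2)/' jig.py
cat >> jig.py <<'E'
b=best.x
v=np.hstack([O,ren(b),abs(ren(b)-O)*W,W]); cv2.imwrite("pics/fit.png",cv2.resize(np.uint8(v*255),(800,178),interpolation=cv2.INTER_NEAREST))
for da in(-.06,-.03,.03,.06): print(da,minimize(lambda q:cost([q[0],q[1],b[2]+da]),b[:2],method="Nelder-Mead").fun)
E
python3 jig.py|grep -v '\[.*\] \['
```

```text
[ 0.49049948  0.25341163 -0.18381272] -10.531693218460061 103.34904075355634 320.25
-0.06 108.25503075740102
-0.03 105.50012110726645
0.03 104.21715301806998
0.06 107.02418108419837
```

View pics/fit.png

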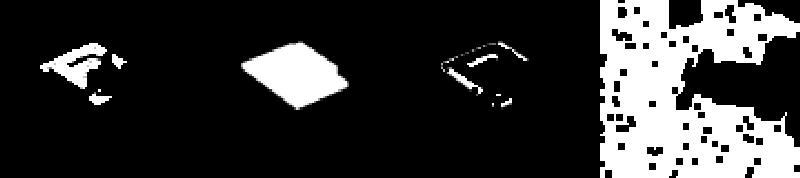

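```bash
sed -i 's/m=((hsv.*$/q=p.astype(int); m=(q[...,0]>1.5*np.maximum(q[...,1],q[...,2]))\&(q[...,0]>25)/' jig.py
python3 jig.py|grep -v '\[.*\] \['
```

```text
[ 0.49004225  0.25569375 -0.16711363] -9.574905674392111 23.438693771626298 440.5
-0.06 29.368105536332184
-0.03 25.129258938869665
0.03 25.568736063052675
0.06 30.528582276047672
```

View pics/fit.png

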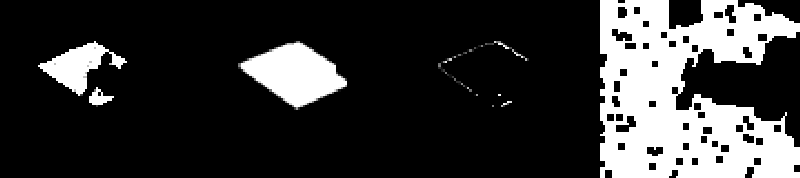

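```bash
cat > jig2.py <<'E'
from h import *
from scipy.optimize import minimize
def load(f,lo,hi):
    d=np.load(f)['d']; P=pts("scene",d>0,d); return P[(P[:,:2]>lo).all(1)&(P[:,:2]<hi).all(1)&(P[:,2]>-.01)&(P[:,2]<.03)]
fs=["scene1.npz","scene2.npz","scene3.npz","s4.npz","s5.npz"]
soft=lambda u:np.clip(u/.003+.5,0,1)
def fit(P,h,x0):
    c=lambda x:np.minimum(abs(h(P,x)-P[:,2]),.012).sum()
    return min((minimize(c,[x0[0]+a,x0[1]+b,x0[2]+g],method="Nelder-Mead",options=dict(xatol=1e-4,fatol=1e-5,initial_simplex=np.array([x0+np.r_[a,b,g],x0+np.r_[a+.006,b,g],x0+np.r_[a,b+.006,g],x0+np.r_[a,b,g+.06]]))) for a in(-.003,.003) for b in(-.003,.003) for g in(-.04,.04)),key=lambda r:r.fun)
def loc(P,x):
    q=P[:,:2]-x[:2]; c,s=np.cos(x[2]),np.sin(x[2]); return q[:,0]*c+q[:,1]*s,-q[:,0]*s+q[:,1]*c
box=lambda u,v,a,b:soft(a-abs(u))*soft(b-abs(v))
P=np.vstack([load(f,[.39,.16],[.6,.35]) for f in fs]); print(len(P))
for fw in(.043,.03,.02):
    def h(P,x):
        u,v=loc(P,x); H=np.maximum(.022*box(u,v,.043,.043),.008*box(u,v,fw,.067)); return H-.014*box(u,v,.0265,.0265)
    r=fit(P,h,np.array([.487,.257,-.15])); print("jig fw",fw,r.x.round(4),np.degrees(r.x[2]).round(2),r.fun/len(P))
P=np.vstack([load(f,[.36,-.45],[.56,-.1]) for f in fs[:1]+fs[4:]]); 
hr=lambda P,x:.022*box(*loc(P,x),.04,.139)
r=fit(P,hr,np.array([.462,-.281,-.2])); print("rack",r.x.round(4),np.degrees(r.x[2]),r.fun/len(P))
a=r.x[2]; print([ (r.x[:2]+k*.095*np.array([-np.sin(a),np.cos(a)])).round(4) for k in(-1,0,1)])
E
python3 jig2.py
```

```text
8234
jig fw 0.043 [ 0.486   0.2585 -0.1275] -7.31 0.0029825558965297858
jig fw 0.03 [ 0.4856  0.2584 -0.1425] -8.16 0.003078312497255736
jig fw 0.02 [ 0.486   0.2583 -0.1275] -7.31 0.0031640091286772947
rack [ 0.4645 -0.2797 -0.2072] -11.870690187851208 0.002353182983758382
[array([ 0.445 , -0.3726]), array([ 0.4645, -0.2797]), array([ 0.484 , -0.1867])]
```

```bash
python3 -m crank '[-2.5,3.8,15,0,100, -2.5,3.8,35,0,100, -2.5,3.8,52,0,100, -2.5,3.8,63,0,100, -2.5,3.8,68,0,75, -2.5,3.8,68,0,58, -2.5,3.8,68,0,54, -2.5,3.8,68,0,50, -2.5,3.8,68,0,40, -2.5,3.8,68,0,0]'
python3 -m crank '[0,0,0,0,0, 0,0,0,0,0, 0,0,0,1,0, 0,0,0,2.5,0, 0,0,0,3.5,0, 0,0,0,3.5,0, 0,0,0,3.5,0, 0,0,0,3.5,0, 0,0,0,3.5,0, 0,0,0,3.5,0]'
python3 - <<'E'
from h import *
st()
d=np.load("s5.npz")['d'];P=pts("scene",d>0,d)
for y in np.arange(0.1,.24,.02):
    Q=P[(abs(P[:,1]-y)<.01)&(P[:,0]>.38)&(P[:,0]<.57)&(P[:,2]>.035)&(P[:,2]<.3)]
    if len(Q): print(round(y,2),len(Q),Q.min(0).round(3),Q.max(0).round(3))
E
```

```text
time: 18.9
tool_pos: [0.4871, -0.1912, 0.0064]
tool_rot: [0.001, 0.524, 0.852, -0.0]
contact_force: [-1.8, -0.4, 4.4]
gripper_width: 0.493
time: 19.9
tool_pos: [0.4873, -0.1912, 0.0064]
tool_rot: [0.001, 0.55, 0.835, -0.0]
contact_force: [-0.8, 0.1, 5.0]
gripper_width: 0.494
{'time': 19.9, 'joint_pos': [-0.516, 0.012, 1.994, -0.0, 1.134, -0.923], 'joint_vel': [0.0, -0.001, -0.0, -0.001, 0.0, -0.0], 'tool_pos': [0.487, -0.191, 0.006], 'tool_rot': [0.001, 0.55, 0.835, -0.0], 'contact_force': [-0.772, 0.124, 4.972], 'ft_torque': [0.044, 0.346, 0.112], 'gripper_width': 0.494}
0.1 147 [0.406 0.09  0.059] [0.5   0.11  0.122]
0.12 126 [0.399 0.11  0.061] [0.462 0.129 0.093]
0.14 105 [0.382 0.13  0.06 ] [0.45  0.149 0.096]
0.16 63 [0.383 0.15  0.066] [0.429 0.169 0.093]
0.18 27 [0.406 0.17  0.07 ] [0.458 0.189 0.086]
0.2 5 [0.449 0.191 0.076] [0.459 0.195 0.081]
```

Gripped and centred: side forces under 1 N, torque 0.1. Now I lift.

```bash
python3 -m crank '[0,0,-3,0,0, 0,0,-8,0,0, 0,0,-16,0,0, 0,0,-28,0,0, 0,0,-55,0,0, 0,0,-95,0,0, 0,0,-140,0,0, 0,0,-185,0,0, 0,0,-230,0,0, 0,0,-265,0,0]'
python3 - <<'E'
from h import *
st()
p,d=vision.grab_frame("scene"); np.savez("s6.npz",p=p,d=d)
cv2.imwrite("pics/s6.png",p[100:340,230:550,::-1].repeat(2,0).repeat(2,1))
E
```

```text
time: 20.9
tool_pos: [0.487, -0.1909, 0.2748]
tool_rot: [0.002, 0.55, 0.835, 0.0]
contact_force: [0.8, -0.7, -2.4]
gripper_width: 0.495
{'time': 20.9, 'joint_pos': [-0.516, -0.231, 1.75, 0.0, 1.618, -0.922], 'joint_vel': [-0.001, -0.108, -0.451, 0.002, 0.578, 0.001], 'tool_pos': [0.487, -0.191, 0.275], 'tool_rot': [0.002, 0.55, 0.835, 0.0], 'contact_force': [0.768, -0.697, -2.377], 'ft_torque': [-0.05, -0.09, 0.019], 'gripper_width': 0.495}
```

View pics/s6.png

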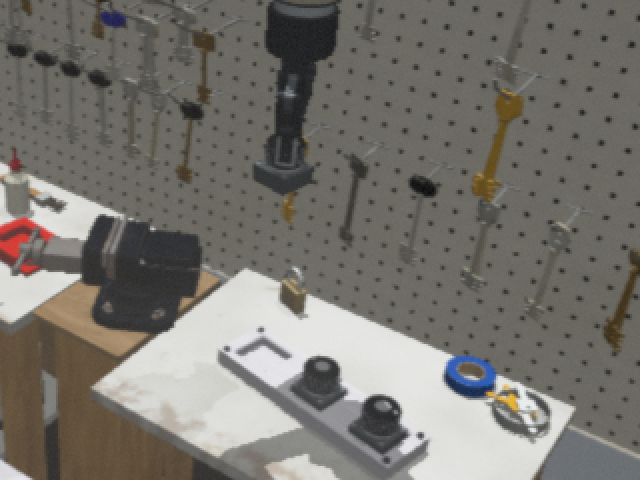

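Held level and clear of everything. I carry it over the vice at about 0.27 m.

```bash
python3 -m crank '[14,6,0,-0.5,0, 46,20,0,-1,0, 89,38,0,-1.5,0, 133,57,0,-2,0, 179,77,0,-2.5,0, 225,97,0,-3,0, 271,117,0,-3.5,0, 315,136,0,-3.5,0, 358,154,0,-3.5,0, 390,168,0,-3.5,0]'
python3 -c "from h import *; st()"
```

```text
time: 21.95
tool_pos: [0.4845, 0.2369, 0.2682]
tool_rot: [-0.001, 0.523, 0.852, -0.001]
contact_force: [0.3, -0.5, -2.5]
gripper_width: 0.501
{'time': 21.95, 'joint_pos': [0.316, -0.183, 1.72, 0.001, 1.608, -0.154], 'joint_vel': [0.614, 0.359, -0.31, -0.021, -0.047, 0.616], 'tool_pos': [0.484, 0.237, 0.268], 'tool_rot': [-0.001, 0.523, 0.852, -0.001], 'contact_force': [0.347, -0.458, -2.53], 'ft_torque': [-0.049, -0.002, -0.02], 'gripper_width': 0.501}
```

```bash
python3 -m crank '[10,5,0,0,0, 16,8,15,0,0, 20,10,50,0,0, 20,10,90,0,0, 20,10,130,0,0, 20,10,165,0,0, 20,10,190,0,0, 20,10,205,0,0, 20,10,213,0,0, 20,10,215,0,0]'
python3 - <<'E'
from h import *
vision.grab_frame("scene"); st()
p,d=vision.grab_frame("scene"); np.savez("s7.npz",p=p,d=d)
cv2.imwrite("pics/s7.png",cv2.resize(p[160:280,165:325,::-1],(800,600),interpolation=cv2.INTER_CUBIC))
E
```

```text
time: 22.95
tool_pos: [0.4863, 0.2556, 0.0545]
tool_rot: [-0.0, 0.524, 0.851, -0.0]
contact_force: [0.2, -0.3, -2.9]
gripper_width: 0.49
{'time': 23.0, 'joint_pos': [0.349, 0.006, 1.907, -0.0, 1.228, -0.118], 'joint_vel': [0.004, -0.015, -0.022, -0.003, 0.009, 0.0], 'tool_pos': [0.487, 0.256, 0.055], 'tool_rot': [0.0, 0.524, 0.852, 0.0], 'contact_force': [-0.517, 0.13, -3.346], 'ft_torque': [-0.03, 0.006, 0.003], 'gripper_width': 0.496}
```

View pics/s7.png

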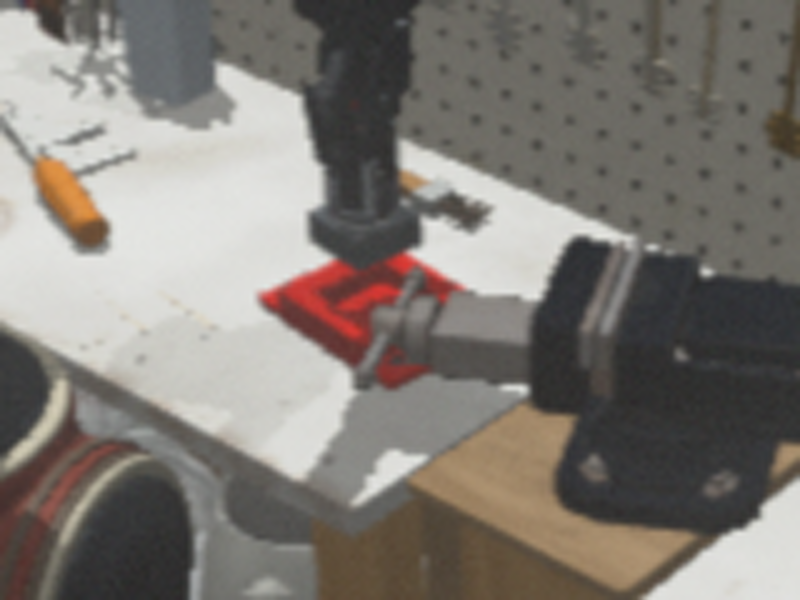

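The block hangs level just above the seat. I lower it in small steps and feel for contact.

```bash
python3 -m crank '[0,0,8,0,0, 0,0,16,0,0, 0,0,23,0,0, 0,0,28,0,0, 0,0,30,0,0, 0,0,31,0,0, 0,0,32,0,0, 0,0,33,0,0, 0,0,34,0,0, 0,0,35,0,0]'
python3 -c "from h import *; vision.grab_frame('scene'); st()"
```

```text
time: 24.05
tool_pos: [0.4868, 0.2563, 0.0204]
tool_rot: [0.0, 0.524, 0.852, 0.0]
contact_force: [0.4, -0.4, -1.2]
gripper_width: 0.492
{'time': 24.1, 'joint_pos': [0.349, 0.054, 1.924, -0.0, 1.163, -0.118], 'joint_vel': [0.003, -0.003, -0.001, -0.002, 0.008, -0.001], 'tool_pos': [0.487, 0.256, 0.02], 'tool_rot': [0.0, 0.524, 0.852, 0.0], 'contact_force': [1.15, -0.523, -2.657], 'ft_torque': [0.019, -0.018, 0.006], 'gripper_width': 0.492}
```

```bash
python3 -m crank '[0,0,0.5,0,0, 0,0,1,0,0, 0,0,1.5,0,0, 0,0,2,0,0, 0,0,2.5,0,0, 0,0,3,0,0, 0,0,3.5,0,0, 0,0,4,0,0, 0,0,4,0,0, 0,0,4,0,0]'
python3 -c "from h import *; vision.grab_frame('scene'); st()"
```

```text
time: 25.1
tool_pos: [0.4874, 0.2561, 0.0199]
tool_rot: [0.0, 0.524, 0.852, -0.0]
contact_force: [-7.6, -5.4, 18.4]
gripper_width: 0.493
{'time': 25.15, 'joint_pos': [0.349, 0.056, 1.923, -0.001, 1.163, -0.118], 'joint_vel': [-0.001, -0.002, 0.001, -0.0, 0.0, -0.001], 'tool_pos': [0.487, 0.256, 0.02], 'tool_rot': [0.0, 0.524, 0.852, -0.001], 'contact_force': [-8.727, -5.094, 18.813], 'ft_torque': [-0.903, 1.739, 0.048], 'gripper_width': 0.492}
```

Contact on the chamfer at 18 N, pushing towards −x −y. I ease up and shift about 3 mm that way.

```bash
python3 -m crank '[0,0,-4,0,0, 0,-1.5,-4,0,0, -0.4,-3,-4,0,0, -0.4,-3,-4,0,0, -0.4,-3,-3,0,0, -0.4,-3,-2.5,0,0, -0.4,-3,-2,0,0, -0.4,-3,-1.5,0,0, -0.4,-3,-1.5,0,0, -0.4,-3,-1.5,0,0]'
python3 -c "from h import *; vision.grab_frame('scene'); st()"
```

```text
time: 26.15
tool_pos: [0.4848, 0.2545, 0.0197]
tool_rot: [0.0, 0.524, 0.852, -0.0]
contact_force: [-3.0, -2.2, 9.1]
gripper_width: 0.492
{'time': 26.2, 'joint_pos': [0.348, 0.049, 1.93, -0.0, 1.162, -0.12], 'joint_vel': [0.001, -0.002, 0.001, -0.0, -0.001, 0.001], 'tool_pos': [0.485, 0.255, 0.02], 'tool_rot': [0.0, 0.524, 0.852, -0.0], 'contact_force': [-2.983, -2.365, 11.186], 'ft_torque': [-0.412, 0.888, 0.025], 'gripper_width': 0.489}
```

```bash
cat > blk.py <<'E'
from h import *
from scipy.optimize import minimize
exec(open('jig2.py').read().split("P=np.vstack")[0])
import sys
A=[]
for i in range(4):
    p,d=vision.grab_frame("scene"); P=pts("scene",d>0,d); A.append(P[(abs(P[:,0]-.485)<.06)&(abs(P[:,1]-.257)<.06)&(P[:,2]>0)])
P=np.vstack(A)
z0=float(sys.argv[1]) # underside height
U=P[(P[:,2]<z0+.026)]
def h(P,x): return (z0+.022)*box(*loc(P,x),.025,.025)
T=U[abs(U[:,2]-z0-.022)<.003]; print(len(T),T.mean(0))
print(cv2.minAreaRect(np.float32(T[:,:2]*1000)))
def c(x):
    q=U; u,v=loc(q,x); ins=box(u,v,.025,.025); tall=q[:,2]>z0+.004
    return np.where(tall,1-ins,ins*1.0).sum()
r=min((minimize(c,[.485+a,.257+b,-.15+g],method="Nelder-Mead",options=dict(initial_simplex=np.array([[.485+a,.257+b,-.15+g],[.491+a,.257+b,-.15+g],[.485+a,.263+b,-.15+g],[.485+a,.257+b,-.09+g]]))) for a in(-.003,.003) for b in(-.003,.003) for g in(-.06,0,.06)),key=lambda r:r.fun)
print("block",r.x.round(4),np.degrees(r.x[2]),r.fun,len(U))
cv2.imwrite("pics/s8.png",cv2.resize(p[180:255,200:300,::-1],(800,600),interpolation=cv2.INTER_CUBIC))
E
python3 blk.py .0205; python3 -c "from h import *; st()"
```

```text
227 [0.46809505 0.25005725 0.04320949]
((468.04364013671875, 252.7003173828125), (52.18241500854492, 60.82215118408203), 34.94905090332031)
block [ 0.4775  0.2554 -0.15  ] -8.591684502060405 193.0815464928745 1900
{'time': 26.4, 'joint_pos': [0.348, 0.049, 1.93, -0.0, 1.162, -0.12], 'joint_vel': [0.001, -0.0, 0.001, -0.001, 0.003, 0.001], 'tool_pos': [0.485, 0.255, 0.02], 'tool_rot': [0.0, 0.524, 0.852, -0.0], 'contact_force': [-3.041, -1.051, 10.222], 'ft_torque': [-0.432, 0.886, -0.058], 'gripper_width': 0.497}
```

View pics/s8.png

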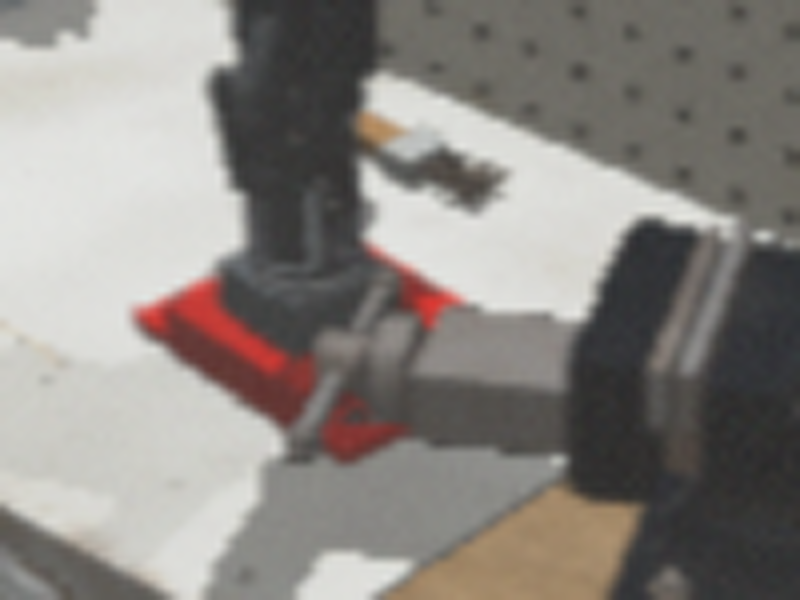

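Still resting on the rim, and the moments now put the contact on the −x side. I'll try the midpoint, then small yaw changes, under light pressure.

```bash
S='from h import *; vision.grab_frame("scene"); s=status.state(); print(np.round(s["tool_pos"],4),np.round(s["contact_force"],1),np.round(s["ft_torque"],2))'
python3 -m crank '[0,0,-3,0,0, 0,0.8,-3,0,0, 0.1,1.5,-3,0,0, 0.1,1.5,-3,0,0, 0.1,1.5,-2,0,0, 0.1,1.5,-1.5,0,0, 0.1,1.5,-1,0,0, 0.1,1.5,-0.5,0,0, 0.1,1.5,0,0,0, 0.1,1.5,0,0,0]' >/dev/null; python3 -c "$S"
python3 -m crank '[0,0,0,0.5,0, 0,0,0,1,0, 0,0,0,1.5,0, 0,0,0,2,0, 0,0,0,2.5,0, 0,0,0,2.5,0, 0,0,0,2.5,0, 0,0,0,2.5,0, 0,0,0,2.5,0, 0,0,0,2.5,0]' >/dev/null; python3 -c "$S"
python3 -m crank '[0,0,0,-1,0, 0,0,0,-2,0, 0,0,0,-3,0, 0,0,0,-4,0, 0,0,0,-5,0, 0,0,0,-5,0, 0,0,0,-5,0, 0,0,0,-5,0, 0,0,0,-5,0, 0,0,0,-5,0]' >/dev/null; python3 -c "$S"
```

```text
[0.4852 0.2548 0.0195] [-6.7 -4.6 11.6] [-0.86  1.71  0.09]
[0.485  0.2547 0.0195] [-6.8 -4.9 13.2] [-0.97  1.87  0.2 ]
[0.4855 0.2552 0.0195] [-5.3 -3.9 11.3] [-0.67  1.47 -0.08]
```

```bash
cat > edge.py <<'E'
from h import *
z=np.load("s7.npz");p=z['p'].astype(float)
r0,r1,c0,c1=196,222,222,254
# grey-level: red jig has low G but high R -> use R channel (block dark in R, red & white bright)
Rr=p[...,0]
L=[]
for c in range(225,252):
    col=Rr[:,c]
    # go down from row 206, find first crossing to bright
    for r in range(206,222):
        if col[r]<100<=col[r+1]:
            L.append((c,r+(100-col[r])/(col[r+1]-col[r]))); break
L=np.array(L); print(np.round(L,1).tolist())
k=L[L[:,1].argmax(),0]
for nm,q in(("left",L[(L[:,0]<k-1)]),("right",L[(L[:,0]>k+1)])):
    W=atz("scene",q,.0566)[:,:2]
    for tr in range(3):
        vx,vy,x,y=cv2.fitLine(np.float32(W*1000),cv2.DIST_HUBER,0,.01,.01).ravel(); e=(W[:,0]*1000-x)*vy-(W[:,1]*1000-y)*vx; W=W[abs(e)<3]
    print(nm,len(W),np.degrees(np.arctan2(vy,vx)),(x,y),e.std())
# jig lower-left top edge slope in scene1/s5: boundary of red vs white, bottom plane z=0
for f in("scene1","s5","s7"):
    p=np.load(f+".npz")['p'].astype(int); red=(p[...,0]>1.5*np.maximum(p[...,1],p[...,2]))&(p[...,0]>25)
    q=[]
    for c in range(219,238):
        r=np.nonzero(red[200:260,c])[0]
        if len(r): q.append((c,200+r.max()+.5))
    W=atz("scene",q,0.)[:,:2]
    for tr in range(3):
        vx,vy,x,y=cv2.fitLine(np.float32(W*1000),cv2.DIST_HUBER,0,.01,.01).ravel(); e=(W[:,0]*1000-x)*vy-(W[:,1]*1000-y)*vx; W=W[abs(e)<4]
    print(f,len(W),np.degrees(np.arctan2(vy,vx)),(x,y),e.std())
E
python3 edge.py
```

```text
[[227.0, 206.3], [228.0, 208.0], [229.0, 208.6], [230.0, 209.3], [231.0, 210.0], [232.0, 210.6], [233.0, 211.4], [234.0, 212.0], [235.0, 212.6], [236.0, 213.5], [237.0, 213.7], [238.0, 213.7], [239.0, 212.8], [240.0, 212.4], [241.0, 211.9], [242.0, 211.1], [243.0, 210.5], [244.0, 210.1], [245.0, 209.5], [246.0, 209.1], [247.0, 208.5], [248.0, 208.2], [249.0, 218.4], [250.0, 218.1]]
left 4 -75.058205 (np.float32(469.3158), np.float32(263.40823)) 1.672823605690764Traceback (most recent call last):
  File "edge.py", line 16, in <module>
    W=atz("scene",q,.0566)[:,:2]
      ~~~^^^^^^^^^^^^^^^^^
  File "h.py", line 13, in atz
    n,R,t=rays(c,uv); D=np.c_[n,np.ones(len(n))]@R; o=-R.T@t
          ~~~~^^^^^^
  File "h.py", line 7, in rays
    n=cv2.undistortPoints(np.float64(uv).reshape(-1,1,2),K,np.array([k1,0,0,0.]))[:,0]
      ~~~~~~~~~~~~~~~~~~~^^^^^^^^^^^^^^^^^^^^^^^^^^^^^^^^^^^^^^^^^^^^^^^^^^^^^^^^
cv2.error: OpenCV(4.12.0) /io/opencv/modules/calib3d/src/undistort.dispatch.cpp:347: error: (-215:Assertion failed) CV_IS_MAT(_src) && CV_IS_MAT(_dst) && (_src->rows == 1 || _src->cols == 1) && (_dst->rows == 1 || _dst->cols == 1) && _src->cols + _src->rows - 1 == _dst->rows + _dst->cols - 1 && (CV_MAT_TYPE(_src->type) == CV_32FC2 || CV_MAT_TYPE(_src->type) == CV_64FC2) && (CV_MAT_TYPE(_dst->type) == CV_32FC2 || CV_MAT_TYPE(_dst->type) == CV_64FC2) in function 'cvUndistortPointsInternal'
```

```bash
sed -i 's/^k=L.*$//; s/q in(("left".*$/q in(("left",L[(L[:,0]>=228)\&(L[:,0]<=235)]),("right",L[(L[:,0]>=239)\&(L[:,0]<=248)])):/' edge.py
cat >> edge.py <<'E'
# subpixel jig edges from saturation-like signal S=R-G (red high), averaged frames
A=np.mean([np.load(f+".npz")['p'].astype(float) for f in("scene1","scene2","scene3","s4","s5")],0)
Sg=A[...,0]-(A[...,1]+A[...,2])/2
def cross(seq):
    h=seq.max()/2; i=np.nonzero(seq>h)[0]; return i.min(),i.max(),h
lo=[];up=[]
for c in range(214,270):
    s=Sg[195:262,c]
    if s.max()<30: continue
    h=25; i=np.nonzero(s>h)[0]; a,b=i.min(),i.max()
    up.append((c,195+a-(s[a]-h)/(s[a]-s[a-1]))); lo.append((c,195+b+(s[b]-h)/(s[b]-s[b+1])))
print("up",np.round(up,1).tolist()); print("lo",np.round(lo,1).tolist())
E
python3 edge.py
```

```text
[[227.0, 206.3], [228.0, 208.0], [229.0, 208.6], [230.0, 209.3], [231.0, 210.0], [232.0, 210.6], [233.0, 211.4], [234.0, 212.0], [235.0, 212.6], [236.0, 213.5], [237.0, 213.7], [238.0, 213.7], [239.0, 212.8], [240.0, 212.4], [241.0, 211.9], [242.0, 211.1], [243.0, 210.5], [244.0, 210.1], [245.0, 209.5], [246.0, 209.1], [247.0, 208.5], [248.0, 208.2], [249.0, 218.4], [250.0, 218.1]]
left 8 80.394905 (np.float32(464.69632), np.float32(266.92337)) 0.18307427306040258
right 10 -1.7024301 (np.float32(487.49268), np.float32(238.84941)) 0.525737961061015
scene1 18 82.09326 (np.float32(451.0087), np.float32(281.44827)) 1.0002087146733607
s5 17 82.08378 (np.float32(449.96774), np.float32(273.84433)) 0.9972573786394707
s7 18 82.09326 (np.float32(451.0087), np.float32(281.44827)) 1.0002087146733607Traceback (most recent call last):
  File "edge.py", line 41, in <module>
    up.append((c,195+a-(s[a]-h)/(s[a]-s[a-1]))); lo.append((c,195+b+(s[b]-h)/(s[b]-s[b+1])))
                                                                                   ~^^^^^
IndexError: index 67 is out of bounds for axis 0 with size 67
```

```bash
python3 -m crank '[0,0,-3,2.5,0, 0,0,-8,2.5,0, 0,0,-14,2.5,0, 0,0,-20,2.5,0, 0,0,-24,2.5,0, 0,0,-25,2.5,0, 0,0,-25,2.5,0, 0,0,-25,2.5,0, 0,0,-25,2.5,0, 0,0,-25,2.5,0]'
cat > edge2.py <<'E'
from h import *
F=[vision.grab_frame("scene")[0].astype(float) for i in range(4)]; B=np.mean(F,0); st()
np.save("B.npy",B)
A=np.mean([np.load(f+".npz")['p'].astype(float) for f in("scene1","scene2","scene3","s4","s5")],0)
def line(q,z,nm):
    W=atz("scene",q,z)[:,:2]
    for tr in range(3):
        vx,vy,x,y=cv2.fitLine(np.float32(W*1000),cv2.DIST_HUBER,0,.01,.01).ravel(); e=(W[:,0]*1000-x)*vy-(W[:,1]*1000-y)*vx; W=W[abs(e)<2.5]
    print(nm,len(W),round(float(np.degrees(np.arctan2(vy,vx))),2),(round(float(x),1),round(float(y),1)),e.std().round(2)); return np.array([vx,vy,x,y],float)
z0=status.state()["tool_pos"][2]+.0016
L=[]
for c in range(222,256):
    col=B[:,c,0]
    for r in range(203,226):
        if col[r]<100<=col[r+1]: L.append((c,r+(100-col[r])/(col[r+1]-col[r]))); break
L=np.array(L); print(np.round(L,1).tolist())
k=L[L[:,1].argmax(),0]; print("corner col",k)
l=line(L[(L[:,0]>k-10)&(L[:,0]<k-1)],z0,"blk left"); r=line(L[(L[:,0]>k+1)&(L[:,0]<k+11)],z0,"blk right")
Sg=A[...,0]-(A[...,1]+A[...,2])/2
lo=[];up=[]
for c in range(214,262):
    s=Sg[195:262,c]
    if s.max()<40: continue
    h=25; i=np.nonzero(s>h)[0]; a,b=i.min(),min(i.max(),65)
    up.append((c,195+a-(s[a]-h)/(s[a]-s[max(a-1,0)]+1e-9))); lo.append((c,195+b+(s[b]-h)/(s[b]-s[b+1])))
print("up",np.round(up,1).tolist()); print("lo",np.round(lo,1).tolist())
E
python3 edge2.py
```

```text
time: 30.55
tool_pos: [0.4853, 0.2552, 0.0425]
tool_rot: [-0.0, 0.524, 0.852, -0.0]
contact_force: [-0.2, -0.4, -2.6]
gripper_width: 0.492
{'time': 30.75, 'joint_pos': [0.348, 0.019, 1.918, -0.0, 1.205, -0.119], 'joint_vel': [-0.001, 0.0, -0.001, -0.001, 0.001, 0.002], 'tool_pos': [0.485, 0.255, 0.043], 'tool_rot': [-0.0, 0.524, 0.852, -0.0], 'contact_force': [-0.1, -0.621, -1.891], 'ft_torque': [-0.023, 0.044, -0.034], 'gripper_width': 0.488}
[[223.0, 223.5], [224.0, 224.2], [225.0, 225.1], [226.0, 225.7], [227.0, 209.2], [228.0, 211.8], [229.0, 212.5], [230.0, 213.2], [231.0, 214.0], [232.0, 214.6], [233.0, 218.2], [234.0, 218.1], [235.0, 217.7], [236.0, 217.6], [237.0, 217.2], [238.0, 216.8], [239.0, 216.2], [240.0, 215.9], [241.0, 215.7], [242.0, 215.6], [243.0, 215.7], [244.0, 216.0], [245.0, 216.0], [246.0, 214.0], [247.0, 213.7], [248.0, 212.7], [249.0, 218.3], [251.0, 225.1], [252.0, 223.0]]
corner col 226.0
blk left 2 81.69 (409.3, 245.2) 0.0
blk right 6 75.16 (462.2, 268.4) 0.57
up [[217.0, 217.4], [218.0, 217.2], [219.0, 216.8], [220.0, 216.3], [221.0, 216.1], [222.0, 215.
[... 693 characters left out ...]
8.0, 221.4], [219.0, 221.9], [220.0, 222.5], [221.0, 223.3], [222.0, 224.2], [223.0, 224.9], [224.0, 225.5], [225.0, 226.2], [226.0, 226.8], [227.0, 227.4], [228.0, 228.2], [229.0, 228.8], [230.0, 229.5], [231.0, 230.3], [232.0, 230.8], [233.0, 231.5], [234.0, 232.2], [235.0, 232.9], [236.0, 232.6], [237.0, 231.5], [238.0, 229.8], [239.0, 228.8], [240.0, 235.8], [241.0, 236.6], [242.0, 237.2], [243.0, 237.4], [244.0, 237.0], [245.0, 236.6], [246.0, 236.0], [247.0, 260.7], [248.0, 260.8], [249.0, 258.1], [250.0, 258.7], [251.0, 259.1], [252.0, 259.9], [253.0, 260.3], [254.0, 260.8], [255.0, 261.0], [256.0, 262.1], [257.0, 264.1], [258.0, 270.9], [259.0, 277.9], [260.0, 194.7], [261.0, 324.3]]
```

```bash
cat > e3.py <<'E'
exec(open('edge2.py').read().replace('F=[vision.grab_frame("scene")[0].astype(float) for i in range(4)]; B=np.mean(F,0); st()','B=np.load("B.npy")').replace('np.save("B.npy",B)','').replace('print(np.round','(np.round').replace('print("up"','("up"').replace('print("lo"','("lo"'))
up=np.array(up);lo=np.array(lo)
a=line(lo[(lo[:,0]>=219)&(lo[:,0]<=234)],0.,"jig -x edge z0")
b=line(up[(up[:,0]>=219)&(up[:,0]<=241)],.008,"jig +y flange z.008")
c=line(up[(up[:,0]>=251)&(up[:,0]<=257)],.022,"jig +x edge z.022")
c8=line(up[(up[:,0]>=251)&(up[:,0]<=257)],.008,"jig +x edge z.008")
p=np.load("s7.npz")['p'].astype(float)[...,0]; L=[]
for cc in range(228,249):
    for r in range(203,226):
        if p[r,cc]<100<=p[r+1,cc]: L.append((cc,r+(100-p[r,cc])/(p[r+1,cc]-p[r,cc]))); break
L=np.array(L)
l=line(L[(L[:,0]>=228)&(L[:,0]<=235)],.0566,"blk -x edge"); r=line(L[(L[:,0]>=239)&(L[:,0]<=248)],.0566,"blk -y edge")
def dist(ln,pt): return (pt[0]-ln[2])*ln[3-2]-(pt[1]-ln[3])*ln[0]
# centre estimates for a given yaw from offsets
for yaw in np.radians([-7,-8.5,-10]):
    ex=np.array([np.cos(yaw),np.sin(yaw)]); ey=np.array([-ex[1],ex[0]])
    u=(a[2:]@ex+43); v=(b[2:]@ey-67); print(np.degrees(yaw).round(1),"jig c",(u*ex+v*ey).round(1), end=' ')
    if 1: u2=c[2:]@ex-43; print("u from +x(.022)",round(u2-u,1),"(.008)",round(c8[2:]@ex-43-u,1),end=' ')
    u=l[2:]@ex+25; v=r[2:]@ey+25; print("blk c",(u*ex+v*ey).round(1))
E
python3 e3.py
```

```text
corner col 226.0
blk left 2 81.69 (409.3, 245.2) 0.0
blk right 6 75.16 (462.2, 268.4) 0.57
jig -x edge z0 16 81.74 (448.7, 280.8) 0.3
jig +y flange z.008 22 -7.3 (506.9, 324.0) 0.92
jig +x edge z.022 7 82.46 (531.0, 238.3) 0.48
jig +x edge z.008 7 82.46 (547.3, 254.3) 0.49
blk -x edge 8 80.39 (464.7, 266.9) 0.18
blk -y edge 10 -1.7 (487.5, 238.8) 0.53
-7.0 jig c [489.3 258.6] u from +x(.022) 0.8 (.008) 15.1 blk c [489.5 263.8]
-8.5 jig c [488.9 258.9] u from +x(.022) 1.6 (.008) 15.4 blk c [489.5 263.8]
-10.0 jig c [488.6 259.2] u from +x(.022) 2.4 (.008) 15.7 blk c [489.5 263.9]
```

```bash
python3 - <<'E'
from h import *
D=[];I=[]
for i in range(8):
    p,d=vision.grab_frame("scene"); D.append(np.where(d>0,d,np.nan)); I.append(p.astype(float))
d=np.nanmedian(D,0); d=np.nan_to_num(d); np.savez("s9.npz",p=np.mean(I,0),d=d,D=D)
m=np.zeros(d.shape,bool); m[195:222,222:256]=1
v,u=np.nonzero(m); n,R,t=rays("scene",np.c_[u,v]); X=((np.c_[n,np.ones(len(n))]*d[v,u][:,None]-t)@R).reshape(27,34,3)
np.set_printoptions(linewidth=250)
print("std of d",np.nanmedian(np.nanstd(D,0)[200:215,228:246]))
print("z mm cols 224..254; rows 198..220")
for r in range(3,24): print(195+r,(X[r,2:32,2]*1000).round().astype(int))
E
```

```text
std of d 0.0028132338
z mm cols 224..254; rows 198..220
198 [  1   1   2   1   2  96  99 108 114 113 111 114 115 110 111 100 100 100  99  98  95   6  10  15  14  13  14  14  14  15]
199 [  1   1   2   1   2  94  98  99 110 111 109 112 110 108 108  99  99  99  97  96  91   3   6  12  12  14  14  13  13  13]
200 [  0   1   1   0   3   1  95  97 107 107 107 108 109 104 104 100  97  97  94  93  90   0   1   8   8  10  12  12  12  12]
201 [  2   1   3   1   1   2  91  93 101 103 102 104 105 100 102  98  96  94  92  87  88   0   1   3   5   6   9   8   7  10]
202 [  1   2   2   0   2   2  87  91  98 101 101 101 101  98  99  94  92  90  88  86  84   0   1   0   1   2   5   6   3   9]
203 [ 1  1  2  1  0  1 83 86 97 96 95 97 97 94 94 93 88 87 85 82 79  1  1  1  1  1  1  0  1  0]
204 [ 1  2  2  2  2  2 80 83 93 93 94 93 94 91 92 89 83 84 81 80 77  1  2  2  0  0  0  1  1  2]
205 [ 1  1  1 68 69 68 76 78 84 89 90 91 91 90 87 86 81 80 79 75 69 67 68  2  1  1  3  2  1  0]
206 [ 2  1 66 67 67 69 68 76 77 82 81 82 84 84 85 79 77 76 77 72 67 67 68 69 68  0  1  1  0  0]
207 [ 3  1 63 65 68 68 67 68 7
[... 421 characters left out ...]
 56 54 53 52  2  0  0  1  2]
212 [ 1  0  2 46 51 52 55 58 59 62 62 64 67 65 64 61 60 58 57 55 55 53 51 51 49  0  0  1  1  1]
213 [ 2  1  1  0 10 49 50 53 55 56 60 62 62 60 59 58 58 54 53 51 51 49 48 81 81 23 23  1  0  0]
214 [ 1  1  9  9 23 22 47 48 51 54 57 60 60 58 56 56 54 51 50 49 47 23 81 80 81 79 22 24 22  2]
215 [ 9  9 22 22 23 24 23 24 48 50 53 55 56 54 54 51 48 48 47 14 17 75 77 80 79 79 22 23 24 23]
216 [22 23 22 24 23 23 23 21 20 45 49 49 52 50 51 49 45  8  9 11 13 15 79 78 75 73 24 23 23 23]
217 [23 24 23 23 23 22 20 19 18 17 14 48 48 46 10  9 10  9  8  9  9 77 79 78 72 69 22 22 22 23]
218 [23 23 23 22 21 19 17 16 14 13 10  9  8  8  9  9 10  9  8 11  9 78 78 74 15 18 20 22 22 22]
```

```bash
cat > fit2.py <<'E'
from h import *
from scipy.optimize import minimize
K,k1,R,t=cal("scene"); rv=cv2.Rodrigues(R)[0]; S=8
n,_,_=rays("scene",np.stack(np.meshgrid(np.arange(640),np.arange(480)),-1).reshape(-1,2))
def zmap(d): return ((np.c_[n,np.ones(len(n))]*d.reshape(-1,1)-t)@R).reshape(480,640,3)
r0,r1,c0,c1=190,262,205,285
def ren(x,boxes):
    X,Y,a=x; im=np.zeros(((r1-r0)*S,(c1-c0)*S),np.uint8); c,s=np.cos(a),np.sin(a)
    for hx,hy,zl,zh in boxes:
        b=np.array([[i*hx,j*hy,k] for i in(-1,1) for j in(-1,1) for k in(zl,zh)])
        w=np.c_[b[:,0]*c-b[:,1]*s+X,b[:,0]*s+b[:,1]*c+Y,b[:,2]]
        q=cv2.projectPoints(w,rv,t,K,np.array([k1,0,0,0.]))[0][:,0]; q=(q-[c0,r0]+.5)*S-.5
        cv2.fillConvexPoly(im,np.int32(np.round(cv2.convexHull(np.float32(q))*16)),255,shift=4)
    return cv2.resize(im,(c1-c0,r1-r0),interpolation=cv2.INTER_AREA)/255.
def fit(O,W,boxes,x0,nm):
    O=O[r0:r1,c0:c1]*1.;W=W[r0:r1,c0:c1]
    cost=lambda x:(((ren(x,boxes)-O)**2)*W).sum()
    rs=[minimize(cost,x0+np.array([a,b,g]),method="Nelder-Mead",options=dict(xatol=2e-5,fatol=1e-3,initial_simplex=x0+np.array([a,b,g])+np.vstack([np.zeros(3),np.diag([.006,.006,.07])]))) for a in(-.003,.003) for b in(-.003,.003) for g in(-.05,.05)]
    r=min(rs,key=lambda r:r.fun); print(nm,(r.x[:2]*1000).round(1),np.degrees(r.x[2]).round(1),"cost",r.fun.round(1),O.sum(), [round(q.fun,1) for q in rs]); return r.x
if __name__=="__main__":
    ds=[np.load(f+".npz")['d'] for f in("scene1","scene2","scene3","s4","s5")]
    d=np.nan_to_num(np.nanmedian([np.where(a>0,a,np.nan) for a in ds],0)); X=zmap(d); z=X[...,2]
    p=np.mean([np.load(f+".npz")['p'].astype(float) for f in("scene1","scene2","scene3","s4","s5")],0)
    red=(p[...,0]>1.4*np.maximum(p[...,1],p[...,2]))&(p[...,0]>25)
    ig=cv2.dilate(((d==0)|(z>.03)).astype(np.uint8),np.ones((3,3)))>0
    J=[(.043,.043,0,.022),(.043,.067,0,.008)]
    fit((z>.004)&(z<.03),~ig,J,np.array([.488,.258,-.14]),"jig depth"); fit(red&(z<.03),~ig,J,np.array([.488,.258,-.14]),"jig red")
    for nm,zz in(("s9",.0455),("s9",.044),("s7",.0575)):
        d=np.load(nm+".npz")['d']; z=zmap(d)[...,2]
        tall=z>zz+.026; tall[:200]=1
        up=np.zeros_like(tall); up[:206 if nm=="s9" else 202]=1
        v=(z>zz+.03)|up; v[:,255:]=1; v[213 if nm=="s9" else 209:,244:]=1
        fit((z>zz-.006),~v,[(.025,.025,zz,zz+.022)],np.array([.487,.257,-.14]),"block "+nm)
E
python3 fit2.py
```

```text
jig depth [488.9 258.4] -7.4 cost 460.7 993.0 [np.float64(461.0), np.float64(460.8), np.float64(461.5), np.float64(461.1), np.float64(461.2), np.float64(460.7), np.float64(460.7), np.float64(460.8)]
jig red [489.9 257. ] -9.1 cost 20.6 456.0 [np.float64(21.1), np.float64(20.6), np.float64(20.8), np.float64(20.9), np.float64(20.9), np.float64(20.9), np.float64(21.0), np.float64(20.9)]
block s9 [482.8 261.2] -10.3 cost 17.5 1464.0 [np.float64(17.6), np.float64(17.6), np.float64(17.7), np.float64(17.6), np.float64(17.5), np.float64(17.5), np.float64(17.5), np.float64(17.6)]
block s9 [484.4 262.9] -9.7 cost 11.5 1467.0 [np.float64(11.5), np.float64(11.7), np.float64(11.5), np.float64(11.5), np.float64(11.7), np.float64(11.5), np.float64(11.5), np.float64(11.5)]
block s7 [484.8 262.3] -10.2 cost 78.2 1390.0 [np.float64(78.2), np.float64(78.2), np.float64(78.3), np.float64(78.2), np.float64(78.4), np.float64(78.3), np.float64(78.3), np.float64(78.2)]
```

The depth shows the block is level, but the knob sits about 5 mm off-centre along the pads. In the camera frame the block is roughly (+6,−3) mm and 2° away from the seat. I correct that and lower again.

```bash
S='from h import *; vision.grab_frame("scene"); s=status.state(); print(np.round(s["tool_pos"],4),np.round(s["contact_force"],1),np.round(s["ft_torque"],2))'
python3 -m crank '[-2,1.5,0,-1,0, -4,3,0,-2,0, -5.5,3.7,0,-2,0, -5.5,3.7,5,-2,0, -5.5,3.7,10,-2,0, -5.5,3.7,14,-2,0, -5.5,3.7,17,-2,0, -5.5,3.7,19,-2,0, -5.5,3.7,21,-2,0, -5.5,3.7,22,-2,0]' >/dev/null; python3 -c "$S"
python3 -m crank '[0,0,0.5,0,0, 0,0,1,0,0, 0,0,1.5,0,0, 0,0,2,0,0, 0,0,2.5,0,0, 0,0,3,0,0, 0,0,3.5,0,0, 0,0,4,0,0, 0,0,4,0,0, 0,0,4,0,0]' >/dev/null; python3 -c "$S"
```

```text
[0.4912 0.252  0.0206] [ 0.6 -0.2 -3.9] [ 0.01 -0.04  0.03]
[0.491  0.2519 0.0164] [-0.5  0.2 -3. ] [ 0.06  0.08 -0.01]
```

It is entering freely. I carry on down to the floor.

```bash
S='from h import *; vision.grab_frame("scene"); s=status.state(); print(np.round(s["tool_pos"],4),np.round(s["contact_force"],1),np.round(s["ft_torque"],2))'
python3 -m crank '[0,0,0.8,0,0, 0,0,1.6,0,0, 0,0,2.4,0,0, 0,0,3.2,0,0, 0,0,4,0,0, 0,0,4.8,0,0, 0,0,5.6,0,0, 0,0,6.4,0,0, 0,0,7,0,0, 0,0,7,0,0]' >/dev/null; python3 -c "$S"
python3 -m crank '[0,0,0.3,0,0, 0,0,0.6,0,0, 0,0,0.9,0,0, 0,0,1.2,0,0, 0,0,1.5,0,0, 0,0,1.8,0,0, 0,0,2,0,0, 0,0,2,0,0, 0,0,2,0,0, 0,0,2,0,0]' >/dev/null; python3 -c "$S"
```

```text
[0.4912 0.252  0.0097] [-1.3  0.7 -1.8] [ 0.01  0.33 -0.09]
[0.4913 0.252  0.0078] [-2.5  0.  -1.6] [ 0.02  0.45 -0.09]
```

```bash
S='from h import *; vision.grab_frame("scene"); s=status.state(); print(np.round(s["tool_pos"],4),np.round(s["contact_force"],1),np.round(s["ft_torque"],2))'
python3 -m crank '[0,0,0.3,0,0, 0,0,0.6,0,0, 0,0,0.9,0,0, 0,0,1.2,0,0, 0,0,1.5,0,0, 0,0,1.5,0,0, 0,0,1.5,0,0, 0,0,1.5,0,0, 0,0,1.5,0,0, 0,0,1.5,0,0]' >/dev/null; python3 -c "$S"
python3 -m crank '[0,0,0.3,0,0, 0,0,0.6,0,0, 0,0,0.9,0,0, 0,0,1.2,0,0, 0,0,1.2,0,0, 0,0,1.2,0,0, 0,0,1.2,0,0, 0,0,1.2,0,0, 0,0,1.2,0,0, 0,0,1.2,0,0]' >/dev/null; python3 -c "$S"
```

```text
[0.4913 0.252  0.0065] [-3.1 -0.6  1.2] [-0.06  0.67 -0.  ]
[0.4914 0.2521 0.0063] [-7.3 -1.5  7.5] [-0.34  1.32  0.03]
```

Floor reached at the same reported height as in the rack (0.0063 against 0.0064). I ease off the load, open and rise.

```bash
python3 -m crank '[0,0,-0.8,0,0, 0,0,-1.2,0,0, 0,0,-1.2,0,60, 0,0,-1.2,0,75, 0,0,-1.2,0,100, 0,0,-1.2,0,100, 0,0,-1.2,0,100, 0,0,-1.2,0,100, 0,0,-1.2,0,100, 0,0,-1.2,0,100]'
python3 -m crank '[0,0,-10,0,100, 0,0,-25,0,100, 0,0,-50,0,100, 0,0,-90,0,100, 0,0,-135,0,100, 0,0,-180,0,100, 0,0,-225,0,100, 0,0,-250,0,100, 0,0,-260,0,100, 0,0,-260,0,100]'
python3 - <<'E'
from h import *
from fit2 import *
D=[]
for i in range(4): p,d=vision.grab_frame("scene"); D.append(np.where(d>0,d,np.nan))
d=np.nan_to_num(np.nanmedian(D,0)); X=zmap(d)
r0,r1=196,240
np.set_printoptions(linewidth=250)
for r in range(204,234): print(r,(X[r,222:258,2]*1000).round().astype(int))
for nm in("bearing_a","padlock","tape_roll","oil_bottle"):
    for r in regions_of("scene",nm)[:4]:
        P=pts("scene",r["region"],d); Q=P[P[:,2]>np.percentile(P[:,2],97)-.004]; print(nm,round(r["confidence"],2),np.round(r["extent"]),np.median(P,0).round(3),"top",Q.mean(0).round(4))
st()
a=cv2.resize(p[250:340,335:455,::-1],(400,300),interpolation=cv2.INTER_CUBIC); b=cv2.resize(p[175:265,180:300,::-1],(400,300),interpolation=cv2.INTER_CUBIC)
cv2.imwrite("pics/s10.png",np.hstack([a,b]))
E
```

```text
time: 38.45
tool_pos: [0.4913, 0.252, 0.0063]
tool_rot: [0.0, 0.509, 0.861, 0.0]
contact_force: [0.7, -0.2, -0.1]
gripper_width: 1.001
time: 39.45
tool_pos: [0.492, 0.2523, 0.2689]
tool_rot: [0.001, 0.509, 0.861, 0.002]
contact_force: [-0.6, -0.3, -0.0]
gripper_width: 1.004
204 [ 0  2  3  2  0  3  0  2  1  2  1  5  7 11 65 63 63 65 63 64 64 61 64  1  3  1  1  1  1  0  2  1  0  0  3  8]
205 [ 1  2  2 -1 -1  1 -1 -1  1  1  2  1 63 63 62 63 64 63 63 64 64 63 64 63  0  2  0  0  2  1  1  1  2  2  1  1]
206 [ 1  0  0  0  1 -1  0  2  2  1 -2 63 63 63 63 65 63 64 64 65 64 63 62 64 61  1  2  1  1  1  0  1  1  0  1 -1]
207 [ 0  1  0  0  1  0  2  2  1  1 62 64 63 63 63 64 64 63 63 64 65 64 62 63 62  1  0  1  1  0  1  4  3  2  0  0]
208 [ 1  2  1  1  1  1  3  1  3  3 59 63 62 63 64 63 63 62 63 63 64 64 63 64 61  3  1  1  1  0  1  1  2  1  1  1]
209 [ 2  1  0 -1  0  0  3  2  2  3 57 62 62 62 64 63 63 62 63 63 64 63 63 63 58  1  2  3  0  3  2  0  1  2  1  0]
210 [ 2  0  1  0  2  1  1  2  2  2 55 59 61 63 64 62 63 62 63 63 62 62 60 58 55  0  2 -1  0  1  1  1  3  2 -1  2]
211 [ 1  2  0  0  1  2  1  
[... 2731 characters left out ...]
0.288  0.046] top [ 0.4595 -0.2824  0.0625]
bearing_a 0.49 [240. 214.  26.  20.] [0.474 0.25  0.049] top [0.4813 0.2486 0.0645]
padlock 0.55 [378. 246.   8.  23.] [ 0.617 -0.15   0.027] top [ 0.6226 -0.1455  0.0552]
tape_roll 0.62 [464. 288.  31.  22.] [ 0.617 -0.413  0.017] top [ 0.6241 -0.413   0.0179]
oil_bottle 0.65 [240. 191.  12.  27.] [0.562 0.338 0.051] top [0.5698 0.3453 0.0949]
{'time': 39.85, 'joint_pos': [0.339, -0.152, 1.698, 0.0, 1.598, -0.163], 'joint_vel': [0.0, -0.006, -0.01, 0.001, 0.001, 0.001], 'tool_pos': [0.491, 0.252, 0.265], 'tool_rot': [-0.001, 0.509, 0.861, -0.001], 'contact_force': [0.519, 0.368, -0.135], 'ft_torque': [0.009, 0.031, -0.014], 'gripper_width': 1.003}
```

View pics/s10.png

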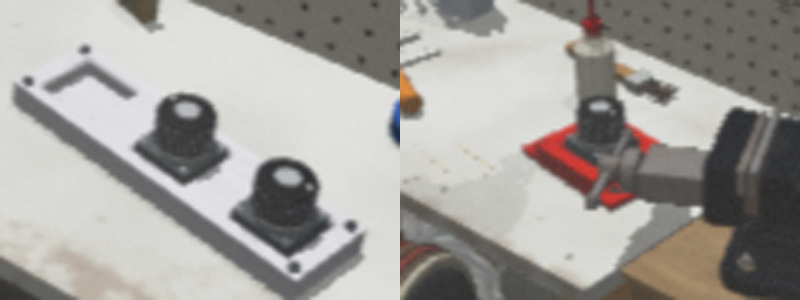

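The bearing stands level and home in the jig: block top 8–9 mm above the rim, knob top about 63 mm against 62 mm in the rack. The other two are home in the rack, the bystanders haven't moved, and the gripper is clear. Handing in.

```bash
python3 -c "from plant import order,status; print(order.job_done(), status.state()['time'])"
```

```text
the job is handed in; nothing more can be done
the job is handed in; nothing more can be done
```

The bearing that drags is now home in the red jig's seat, the two free-running ones are still home in the rack, and the job is handed in at about 40 s of the 72 s allowed.

**Turning and feel:** I turned each knob about 94–98° in its rack seat and left it turned.

| Rack seat | Turn | Torque felt while held |
|---|---|---|
| 1 | about 94° counter-clockwise | about 0 N·m (free) |
| 2 | about 94° clockwise | about 0 ± 0.05 N·m (free) |
| 3 | about 98° counter-clockwise | about 0.4 N·m (drags; joint 6 effort agreed at 0.39) |

I read the turn angles from the arm; I did not check them separately against the white dots.

**Last checks:**
- The bearing touched the jig floor at the same reported height as in the rack (0.0063 against 0.0064 m), and its block stands level 8–9 mm above the rim.
- Both rack knobs' tops still measure 62 mm above the bench.
- The padlock, tape roll and oil bottle are where they started.
- The gripper was open and clear, with no contact force.

**What went wrong or disagreed:**
- **Top camera:** it was covered the whole time, so I used only the scene camera.
- **Tool height:** the real fingertips sit about 36 mm above the reported tool position, so my first grip at seat 1 closed on nothing and touched nothing.
- **First try at the jig:** the knob sat about 5 mm off-centre in the pads, so the block caught on the seat rim with up to 19 N. I lifted it, corrected by about 6 mm and 2°, and it then went in freely. The last press onto the floor was about 8 N.
- **Jig estimates:** they differed by a few millimetres and 1–3°. The free insertion settled it.
- **Pictures viewed:** 12, two over the budget of 10.

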